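Tighten the tool-rest base on the lathe bed

ROBOT

A 6-joint arm with a two-finger parallel gripper is mounted at the origin on the work surface. World frame = base frame: x ahead of the robot, y to its left, z up, the work surface at z = 0. Lengths are in m, angles in rad, forces in N, time in s.
With the tool pointing down it reaches from about 0.375 to 0.9 m from the base axis. Payload 3.1 kg.
Tool frame: the origin (TCP) lies at the very end of the fingers, on their centre line; the grasp point (between the pads) lies 19 mm behind it; z points along the fingers, y is the direction in which the jaws open and shut (so a half turn about z gives the same grasp; the last joint's range is limited). The gripper opens to 87 mm and grips with 3 to 60 N. Pads are 19 mm wide; open, the fingers measure 117 mm over their backs; the gripper's body (75 mm by 190 mm) begins 51 mm behind the grasp point.
Start: joints at [0.939, 0.527, 1.433, -0, 1.181, -0.178], TCP at [0.274, 0.562, 0.223] pointing down, gripper open.
Joint ranges: [-3.08, 3.08], [-0.75, 2.2], [0.22, 2.44], [-1.43, 4.57], [0, 2.65], [-2.85, 2.85]. Speed limits (rad/s): [2.79, 2.79, 3.14, 3.14, 3.14, 3.14].

INTERFACE

Orientations are given as a unit quaternion [x, y, z, w].
In Python, from rig import robot gives the robot as it stands. The module is installed in compiled form; this text tells all that it offers.
- The arm moves only by the tool send_rows, never from a script. Its argument "deltas" is a list of rows, each an object of numbers: "tx", "ty", "tz": the shift along the tool's x, y, z in cm; "rx", "ry", "rz": the turn, a rotation vector about the tool's x, y, z in rad. A call has 1 to 5 rows; each row is the pose to reach, as a shift and turn from the pose commanded when the call began, along the tool's axes at that moment; what a row does not reach only later rows make up. A row lasts 1/12 s, in which the tool goes at most 41.7 mm and 7.16 degrees, less where a joint would pass 70% of its speed; a pose out of reach is approached as far as the arm can. A call with a gripper value outside its range is refused whole. "claw" is the finger opening in cm, from 0 to 8.7, set as the call begins (left out, the last holds). The fingers move at their own pace and stop on an object; "squeeze" is the grip in N (left out, the last holds). Time passes only in rows, so rows that repeat a pose let the fingers close. It gives the time, the measured TCP pose, the force and the opening at its end, in the units of the state.
- robot.get_obs(): the state, without advancing time (a new reading comes with each control period).
- robot.camera(name): name is "side" or "top" or "wrist"; returns a dict with "color" (400x640x3 uint8, red, green, blue), "z_map" (400x640 float32, m along the optical axis (not along the pixel's ray), 0 where there is no reading), "intrinsics" (3x3 intrinsics, pixels), "R" (3x3) and "t" (3): a world point X has camera coordinates R X + t; the wrist camera has in their place "tool_from_camera" (4x4, takes a point from camera to tool coordinates, whose origin is the TCP and whose axes are the flange's). Camera axes: x right, y down, z forward; pixel columns grow to the right and rows downward; lengths in m; the calibration is good to about 2 mm. A picture is of the moment at which its call begins: read the wrist's pose just before it.
- robot.hand_in(): hands the job in, once; it reports no verdict.
Trained networks look in the newest picture that a camera, given by its name, has taken for a name from the list of things; names that differ only in an ending like _2 or _b are one class to them, and where a whole thing is asked for, a point or a joint stands for the part that bears it (a point fixed in the world has none). Each returns a list of dicts, best first, with "p" (0 to 1); they miss things now and then, are a little off and sometimes report something else, mostly with a low value. They report only what shows in the picture. A call takes as long as a camera call.
- robot.outline_of(label, camera): "pixels" (400x640 bool, what is visible of it) and "xy" ([column, row] in pixels, amid what is visible of it).
- robot.tip_of(label, camera): "xy" ([column, row] in pixels: a listed point, or the origin of a listed thing).
The state is a dict: "time": time; "q": joint angles; "joint_velocities": joint speeds; "joint_torque": joint torques, N m; "position": TCP position; "tool_rot": TCP orientation; "ft_force": force on the tool from outside, world axes, zero at the start; "moment": the same for the moment, N m; "grip_width": finger opening in m.
Only numpy, scipy, OpenCV 4.12 (cv2) and the standard library are available. Lean on these libraries where they do the work, as an engineer would, in place of code of your own. Each camera call takes 0.05 s, during which the arm holds its last target.

TASK

Lock the lathe's tool-rest base: turn the square nut on top of it clockwise by hand until it bites, then take the wrench that fits and tighten the nut the rest of the way until it comes to its stop. Use the wrench only after the nut bites and do that last tightening with the wrench, not the fingers. Take the wrench off, lay it back flat on the rubber mat without dropping it, and leave everything else where it is.

Things in the scene. Friction and masses are not known exactly. Their poses are not given: they have to be found in the camera images.
- square_nut: Steel square nut on top of the black cast tool-rest base: 30 x 30, 34 tall, axis vertical; the bolt end shows 8 above it. It only turns; clockwise from above tightens. Origin: on the axis at the square's underside, 86 above the bench, on a flange of radius 22.5; nothing else is higher than 86 within 140 of the axis. x axis: normal to a pair of flats (the other pair: y).
- spin (a joint): How far the nut is run down: 0 to 1.6 rad, grows clockwise from above, starts at 0.2 to 1.0. Turns lightly (0.15 N m) until it bites at 1.6, where the tab on its flange (reach 33) points at a 2 mm low brass rib on the casting.
- bite (a joint): How far the nut is tightened past the bite: 0 to 0.6 rad, same sense; the nut's total turn is spin + bite. Stiff (0.9 N m). At 0.6 a hard stop: the flange tab then meets the 8 mm high steel block on the casting.
- banjo: Black tool-rest base (fixed) on a 200 long (y), 145 wide piece of lathe bed. Origin: on the bench under the nut's axis. Its arm runs 175 along +x, top 72 above the bench, with a round post socket (radius 28, top 99) at x = 170; a round boss (radius 42, top 78) lies under the nut.
- wrench: The larger open-ended steel wrench, 231 long, 0.36 kg, lying flat; it fits the nut. Origin: underside, on its centre line, near its centre of mass. x points from handle to open jaw, z up. Handle 20 wide, 10 thick (1 to 11 above the underside), x = -105 to 77; head 64 wide, 12 thick, x = 75 to 124.
- wrench_jaw (a point): centre of the larger wrench's jaw, 110 ahead of its origin, 6 above its underside: where the nut's axis comes when the jaw is home. Jaw gap 33, parallel along x, open to +x; its bottom is 19 behind this point, the prongs end 14 ahead of it.
- small_wrench: the smaller open-ended wrench, 180 long, jaw gap 20: does not fit. Bystander. Origin and axes as for the larger one. The two may lie in either place.
- mat: black rubber mat 300 (x) by 240 (y), 4 thick, fixed. Origin: centre of its underside. Both wrenches lie on it.
- bowl: turned wooden bowl, 150 across, 60 tall. Bystander. Origin: centre of underside.
- wax_tin: round tin, 70 across, 50 tall. Bystander. Origin: centre of underside.
- faceplate: dark steel disc with a hole, 100 across, 14 thick. Bystander. Origin: centre of underside.
- tool_rest: T-shaped tool rest lying flat, bar 200 (y), stem 111 (x), 26 tall. Bystander. Origin: underside, middle of the bar.
- gouge: wooden-handled turning gouge, 320 long (x), 30 thick. Bystander. Origin: underside, about its middle.
- offcut: wood block 70 x 50 x 40. Bystander. Origin: centre of underside.

How it is judged:
On the way, in this order (a step that is already met when the one before it is completed fails the run):
1. the nut is run down until it bites (spin above 1.52) and not yet tightened (value of joint spin above 1.52 rad and value of joint bite below 0.15 rad), for 0.1 s.
2. the larger wrench bears on the nut and begins to tighten it (contact force between wrench and square_nut above 1 N and value of joint bite above 0.06 rad).
3. the nut is tight (bite above 0.5) (value of joint bite above 0.5 rad), for 0.1 s.
At the end, for the whole second after the job is handed in: The nut is tight (bite above 0.5 of 0.6 rad and spin above 1.45), and the larger wrench lies still and flat (tilt under 0.12 rad) with its origin on the mat, within 0.12 m of the mat's centre along each of its axes (value of joint bite above 0.5 rad and value of joint spin above 1.45 rad and x of wrench in the frame of mat between -0.12 and 0.12 m and y of wrench in the frame of mat between -0.12 and 0.12 m and height (world z) of wrench below 0.012 m and angle between wrench's own z axis and vertical below 0.12 rad and linear speed of wrench below 0.03 m/s); the robot touches nothing.
It fails at once if a wrench turns the nut before it bites (value of joint spin below 1.4 rad and contact force between any of wrench, small_wrench and square_nut above 1 N).
It fails at once if the fingers, not the wrench, tighten the nut past the bite (value of joint bite above 0.15 rad and velocity of joint bite above 0.1 rad/s and contact force between the fingers and square_nut above 2 N).
It fails at once if the wrench is dropped or thrown (moves faster than 0.6 m/s while the fingers do not hold it) (linear speed of wrench above 0.6 m/s and contact force between the fingers and wrench below 0.1 N).
It fails at once if a bystander (the smaller wrench, bowl, tin, faceplate, tool rest, gouge or wood block) is moved more than 30 mm (distance of any of small_wrench, bowl, wax_tin, faceplate, tool_rest, gouge, offcut from where it was at the start of the episode above 0.03 m).
It also fails if it takes over 64 s, if anything falls off the work surface, if the arm or the gripper's body presses on something with over 40 N, if the wrist force passes 120 N, or if a joint passes its speed limit or range.

## Working session

There is one attempt and no reset: what is moved stays moved. The work goes in short steps, Python scripts to look and compute and a tool call to move; the robot and the scene stay as the last step left them, time stands still between calls to the robot, and variables do not carry over. Pictures are saved under pics/ and viewed, and the job is handed in when it is done.

Besides the shell and the picture viewer there is one more tool, called after "Emit:" as name(argument=value, ...) on one line, values as JSON. send_rows: Moves the arm, as the interface text tells. Its arguments: {"type":"object","properties":{"deltas":{"type":"array","items":{"type":"object","properties":{"tx":{"type":"number"},"ty":{"type":"number"},"tz":{"type":"number"},"rx":{"type":"number"},"ry":{"type":"number"},"rz":{"type":"number"}}}},"claw":{"type":"number"},"squeeze":{"type":"number"}},"required":["deltas"]}

```bash
mkdir -p pics; ls; cat > h.py <<'E'
import numpy as np, cv2
from rig import robot
from scipy.spatial.transform import Rotation as Ro
def cam(n,save=None):
    o=robot.get_obs()
    c=robot.camera(n)
    if n=='wrist':
        T=np.eye(4);T[:3,:3]=Ro.from_quat(o['tool_rot']).as_matrix();T[:3,3]=o['position']
        W=T@np.array(c['tool_from_camera']);
    else:
        W=np.eye(4);R=np.array(c['R']);W[:3,:3]=R.T;W[:3,3]=-R.T@np.array(c['t'])
    c['W']=W
    if save: cv2.imwrite('pics/'+save,c['color'][:,:,::-1])
    return c
def ray(c,xy):
    K=np.array(c['intrinsics']);d=np.linalg.inv(K)@np.array([xy[0],xy[1],1.]);return c['W'][:3,3],c['W'][:3,:3]@d
def onz(c,xy,z):
    o,d=ray(c,xy);return o+d*(z-o[2])/d[2]
def pt(c,xy):
    z=c['z_map'][int(round(xy[1])),int(round(xy[0]))];o,d=ray(c,xy);return o+d*z
def cloud(c,mask=None):
    z=c['z_map'];v,u=np.nonzero((z>0) if mask is None else ((z>0)&mask))
    K=np.array(c['intrinsics']);d=np.linalg.inv(K)@np.vstack([u,v,np.ones_like(u)])
    return (c['W'][:3,:3]@(d*z[v,u])).T+c['W'][:3,3],u,v
def proj(c,X):
    p=c['W'][:3,:3].T@(np.array(X)-c['W'][:3,3]);q=np.array(c['intrinsics'])@p;return q[:2]/q[2]
E
python3 - <<'E'
from h import *
print(robot.get_obs())
for n in('top','side','wrist'):
    c=cam(n,n+'0.png'); print(n,c['W'].round(3).tolist(),np.array(c['intrinsics']).round(1).tolist())
    for l in ['square_nut','wrench','wrench_jaw','small_wrench','mat','banjo','bowl','wax_tin','faceplate','tool_rest','gouge','offcut']:
        r=robot.tip_of(l,n)
        print(l,[(np.round(q['xy'],1).tolist(),round(float(q['p']),2)) for q in r[:2]],[pt(c,q['xy']).round(3).tolist() for q in r[:1] if 0<=q['xy'][0]<639 and 0<=q['xy'][1]<399])
E
```

```text
pics
{'time': 0.0, 'q': array([ 9.38512202e-01,  5.28480235e-01,  1.43390666e+00, -2.52836072e-05,
        1.18141270e+00, -1.78492363e-01]), 'joint_velocities': array([ 0.00196913,  0.00045858,  0.00041184,  0.00269706,  0.00059917,
       -0.00032344]), 'joint_torque': array([ 2.18459070e-03, -4.40043032e+01, -1.76595122e+01,  6.34928816e-02,
        5.80347993e-02, -1.61992707e-04]), 'position': array([0.27351489, 0.56114725, 0.22156162]), 'tool_rot': array([ 2.24949228e-01,  9.74369861e-01, -1.01864643e-03, -4.24440242e-04]), 'ft_force': array([ 0.1351671 ,  0.11075638, -0.12285721]), 'moment': array([-0.01231811, -0.03973834, -0.00833545]), 'grip_width': 0.08725587753265587}
top [[0.009, -0.988, 0.157, 0.342], [-1.0, -0.007, 0.013, -0.061], [-0.012, -0.157, -0.987, 1.379], [0.0, 0.0, 0.0, 1.0]] [[409.8, 0.0, 320.0], [0.0, 409.8, 193.1], [0.0, 0.0, 1.0]]
square_nut [([280.2, 190.7], 0.68)] [[0.549, 0.081, 0.117]]
wrench [([373.5, 208.1], 0.6)] [[0.51, -0.222, 0.011]]
wrench_jaw [([372.9, 173.4], 0.59)] [[0.63, -0.223, 0.002]]
small_wrench [([188.6, 165.8], 0.66), ([402.9, 199.3],
[... 1162 characters left out ...]
56, 0.3, 0.046]]
wax_tin [([247.4, 162.3], 0.61)] [[0.643, 0.387, 0.023]]
faceplate [([230.2, 176.7], 0.71)] [[0.549, 0.361, 0.014]]
tool_rest [([254.8, 255.6], 0.92), ([372.5, 271.7], 0.7)] [[0.36, -0.007, 0.002]]
gouge [([401.4, 226.5], 0.9), ([256.0, 258.2], 0.63)] [[0.742, -0.208, -0.001]]
offcut [([349.2, 267.2], 0.63)] [[0.49, -0.225, 0.015]]
wrist [[0.438, 0.856, 0.275, 0.198], [0.899, -0.417, -0.134, 0.599], [0.0, 0.306, -0.952, 0.386], [0.0, 0.0, 0.0, 1.0]] [[275.5, 0.0, 325.1], [0.0, 275.5, 199.5], [0.0, 0.0, 1.0]]
square_nut [] []
wrench [] []
wrench_jaw [] []
small_wrench [] []
mat [] []
banjo [] []
bowl [] []
wax_tin [] []
faceplate [] []
tool_rest [] []
gouge [] []
offcut [] []
```

View pics/top0.png

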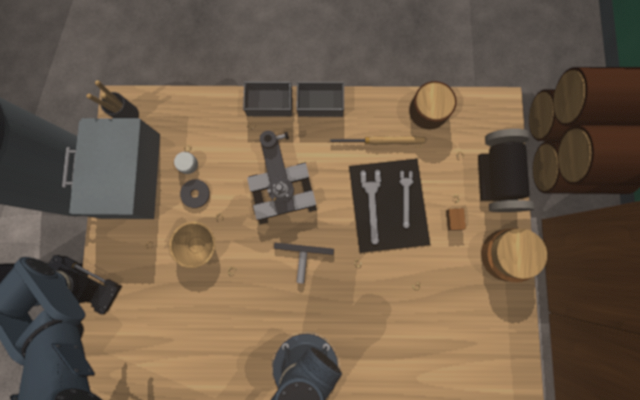

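View pics/side0.png

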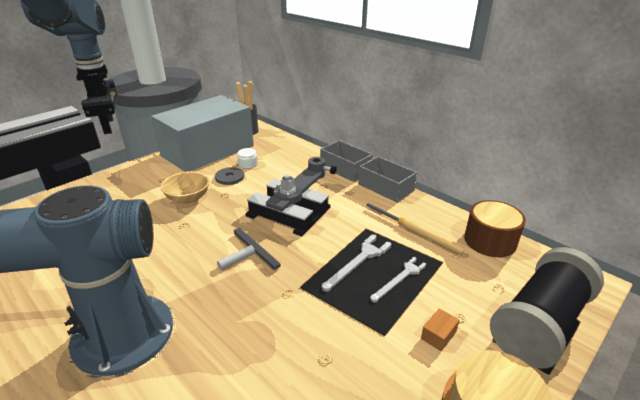

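```bash
python3 - <<'E'
from h import *
c=cam('top')
im=c['color'][150:230,240:340][:,:,::-1]
cv2.imwrite('pics/topz.png',cv2.resize(im,None,fx=8,fy=7,interpolation=cv2.INTER_CUBIC)[:600])
P,u,v=cloud(c)
m=(abs(P[:,0]-.55)<.05)&(abs(P[:,1]-.075)<.05)&(P[:,2]>.104)
print(m.sum(),P[m].mean(0),np.percentile(P[m],[5,50,95],axis=0).round(4))
for l in('wrench','small_wrench'):
  for n in('top','side'):
    c=cam(n)
    r=robot.outline_of(l,n)
    for q in r[:2]:
        pp,_,_=cloud(c,q['pixels']); pp=pp[(pp[:,2]>.006)&(pp[:,2]<.03)]
        if len(pp)<10: print(l,n,'few');continue
        w,V=np.linalg.eigh(np.cov(pp[:,:2].T)); 
        s=(pp[:,:2]-pp[:,:2].mean(0))@V[:,1]
        print(l,n,q['p'],pp.mean(0).round(4),V[:,1].round(3),s.min(),s.max(),np.median(pp[:,2]))
E
```

```text
99 [0.55793542 0.08280628 0.12177695] [[0.5442 0.0688 0.1146]
 [0.5573 0.083  0.1212]
 [0.5737 0.0966 0.1301]]
wrench top 0.73 [ 0.5309 -0.2156  0.0142] [-0.997 -0.081] -0.10429568748465146 0.1345988505207878 0.014052483625388357
wrench top few
wrench side 0.62 [ 0.5268 -0.2224  0.0138] [-0.999 -0.037] -0.1136279284872038 0.13189216500036763 0.01397349476284826
small_wrench top 0.85 [ 0.5532 -0.3325  0.0119] [-1.     0.029] -0.08424911821036582 0.10621732597698731 0.01213542906845877
small_wrench side 0.59 [ 0.5501 -0.3353  0.0118] [-0.999  0.032] -0.08936268992320062 0.1018388292481488 0.012041672518648683
small_wrench side 0.24 [ 0.527  -0.2214  0.0136] [-0.999 -0.044] -0.11339986517305709 0.13194452637626286 0.013934338779274191
```

View pics/topz.png

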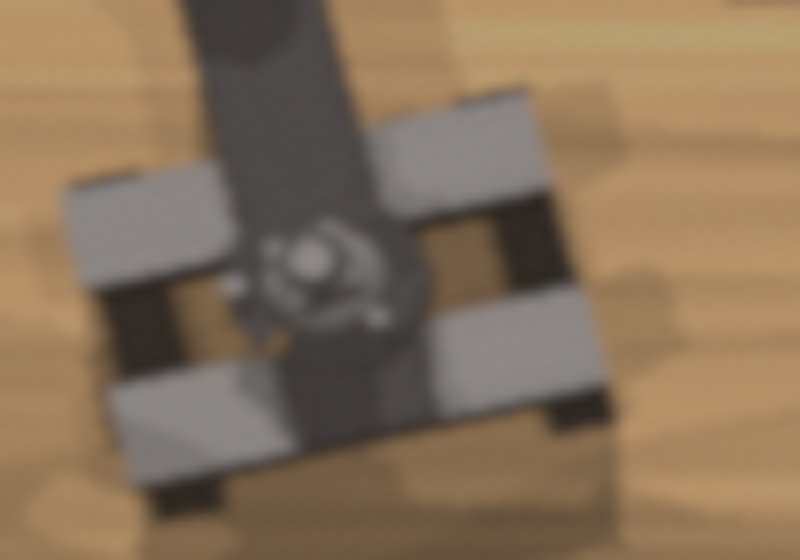

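```bash
cat >> h.py <<'E'
def plan(p,yaw=None,sym=False):
    """delta to tool-down pose at p, tool y axis at world angle yaw (rad)"""
    o=robot.get_obs();R=Ro.from_quat(o['tool_rot'])
    d=R.inv().apply(np.array(p)-o['position'])*100
    out={'t_cm':d.round(2).tolist()}
    if yaw is not None:
        y=np.array([np.cos(yaw),np.sin(yaw),0]);z=np.array([0,0,-1.]);x=np.cross(y,z)
        r=(R.inv()*Ro.from_matrix(np.c_[x,y,z])).as_rotvec();out['r']=r.round(3).tolist()
    ty=R.as_matrix()[:,1];out['yaw_now']=round(float(np.arctan2(ty[1],ty[0])),3);out['pos']=o['position'].round(4).tolist();out['q']=o['q'].round(2).tolist()
    print(out)
E
python3 - <<'E'
from h import *
print(np.array(robot.camera('wrist')['tool_from_camera']).round(3).tolist())
plan([.47,.08,.26],1.2)
E
```

```text
[[0.0, -0.952, -0.306, 0.085], [1.0, 0.0, 0.0, 0.0], [-0.0, -0.306, 0.952, -0.163], [0.0, 0.0, 0.0, 1.0]]
{'t_cm': [-38.74, -34.7, -3.75], 'r': [-0.0, -0.0, -0.083], 'yaw_now': 1.117, 'pos': [0.274, 0.5617, 0.2225], 'q': [0.94, 0.53, 1.43, 0.0, 1.18, -0.18]}
```

```bash
python3 - <<'E'
from h import *
plan([.555,.078,.24],1.2)
E
```

```text
{'t_cm': [-46.47, -31.15, -1.75], 'r': [-0.0, -0.0, -0.083], 'yaw_now': 1.117, 'pos': [0.274, 0.5617, 0.2225], 'q': [0.94, 0.53, 1.43, 0.0, 1.18, -0.18]}
```

Emit:
send_rows(deltas=[{"tx": -46.5, "ty": -31.2, "tz": -1.8, "rz": -0.08}, {"tx": -46.5, "ty": -31.2, "tz": -1.8, "rz": -0.08}, {"tx": -46.5, "ty": -31.2, "tz": -1.8, "rz": -0.08}, {"tx": -46.5, "ty": -31.2, "tz": -1.8, "rz": -0.08}, {"tx": -46.5, "ty": -31.2, "tz": -1.8, "rz": -0.08}])

```text
schema error: expected keys tx, ty, tz, rx, ry, rz
```

```bash
python3 - <<'E'
from h import *
plan([.555,.078,.24],1.2)
E
```

```text
{'t_cm': [-46.47, -31.15, -1.75], 'r': [-0.0, -0.0, -0.083], 'yaw_now': 1.117, 'pos': [0.274, 0.5617, 0.2225], 'q': [0.94, 0.53, 1.43, 0.0, 1.18, -0.18]}
```

All six keys are required.

Emit:
send_rows(deltas=[{"tx": -46.5, "ty": -31.2, "tz": -1.8, "rx": 0, "ry": 0, "rz": -0.08}, {"tx": -46.5, "ty": -31.2, "tz": -1.8, "rx": 0, "ry": 0, "rz": -0.08}, {"tx": -46.5, "ty": -31.2, "tz": -1.8, "rx": 0, "ry": 0, "rz": -0.08}, {"tx": -46.5, "ty": -31.2, "tz": -1.8, "rx": 0, "ry": 0, "rz": -0.08}, {"tx": -46.5, "ty": -31.2, "tz": -1.8, "rx": 0, "ry": 0, "rz": -0.08}])

```text
time: 2.87
position: [0.379, 0.3801, 0.2294]
tool_rot: [0.185, 0.983, 0.0, 0.0]
ft_force: [0.7, 0.4, 0.1]
grip_width: 0.087
```

```bash
python3 - <<'E'
from h import *
plan([.555,.078,.24],1.2)
E
```

```text
{'t_cm': [-27.39, -21.73, -1.05], 'r': [0.0, 0.0, -0.002], 'yaw_now': 1.198, 'pos': [0.379, 0.3801, 0.2294], 'q': [0.58, 0.4, 1.65, -0.0, 1.09, -0.62]}
```

Emit:
send_rows(deltas=[{"tx": -27.4, "ty": -21.7, "tz": -1, "rx": 0, "ry": 0, "rz": 0}, {"tx": -27.4, "ty": -21.7, "tz": -1, "rx": 0, "ry": 0, "rz": 0}, {"tx": -27.4, "ty": -21.7, "tz": -1, "rx": 0, "ry": 0, "rz": 0}, {"tx": -27.4, "ty": -21.7, "tz": -1, "rx": 0, "ry": 0, "rz": 0}, {"tx": -27.4, "ty": -21.7, "tz": -1, "rx": 0, "ry": 0, "rz": 0}])

```text
time: 3.28
position: [0.484, 0.1998, 0.2355]
tool_rot: [0.186, 0.983, 0.0, 0.0]
ft_force: [1.3, 0.2, 0.2]
grip_width: 0.0868
```

```bash
python3 - <<'E'
from h import *
plan([.555,.078,.24],1.2)
E
```

```text
{'t_cm': [-11.05, -8.75, -0.44], 'r': [0.0, 0.001, -0.003], 'yaw_now': 1.197, 'pos': [0.484, 0.1998, 0.2355], 'q': [0.18, 0.37, 1.67, 0.0, 1.1, -1.02]}
```

Emit:
send_rows(deltas=[{"tx": -11, "ty": -8.7, "tz": -0.4, "rx": 0, "ry": 0, "rz": 0}, {"tx": -11, "ty": -8.7, "tz": -0.4, "rx": 0, "ry": 0, "rz": 0}, {"tx": -11, "ty": -8.7, "tz": -0.4, "rx": 0, "ry": 0, "rz": 0}, {"tx": -11, "ty": -8.7, "tz": -0.4, "rx": 0, "ry": 0, "rz": 0}, {"tx": -11, "ty": -8.7, "tz": -0.4, "rx": 0, "ry": 0, "rz": 0}])

```text
time: 3.7
position: [0.5566, 0.0769, 0.2394]
tool_rot: [0.188, 0.982, -0.0, 0.001]
ft_force: [-0.8, 0.8, 0.3]
grip_width: 0.0871
```

```bash
python3 - <<'E'
from h import *
c=cam('wrist')
np.savez('w1.npz',color=c['color'],z=c['z_map'],K=c['intrinsics'],W=c['W'])
cv2.imwrite('pics/w1.png',c['color'][100:300,200:460][:,:,::-1].repeat(3,0).repeat(3,1))
P,u,v=cloud(c)
m=(abs(P[:,0]-.55)<.05)&(abs(P[:,1]-.08)<.05)&(P[:,2]>.113)&(P[:,2]<.123)
print(m.sum(),P[m].mean(0)); Q=P[m]
r=cv2.minAreaRect(Q[:,:2].astype(np.float32)*1000);print(r)
m2=(abs(P[:,0]-.55)<.05)&(abs(P[:,1]-.08)<.05)&(P[:,2]>.1245);print(m2.sum(),P[m2].mean(0),P[m2].min(0),P[m2].max(0))
plan([.555,.078,.24],1.2)
E
```

```text
530 [0.55916816 0.08719392 0.12091629]
((562.0327758789062, 86.3309326171875), (30.20322608947754, 30.13568878173828), 24.847970962524414)
45985 [0.53110787 0.07803583 0.3355802 ] [0.50000198 0.03000078 0.12451021] [0.59998285 0.12999856 0.3601936 ]
{'t_cm': [-0.07, -0.09, -0.09], 'r': [0.0, -0.0, -0.007], 'yaw_now': 1.193, 'pos': [0.5546, 0.0791, 0.2391], 'q': [-0.06, 0.42, 1.58, 0.0, 1.14, -1.25]}
```

View pics/w1.png

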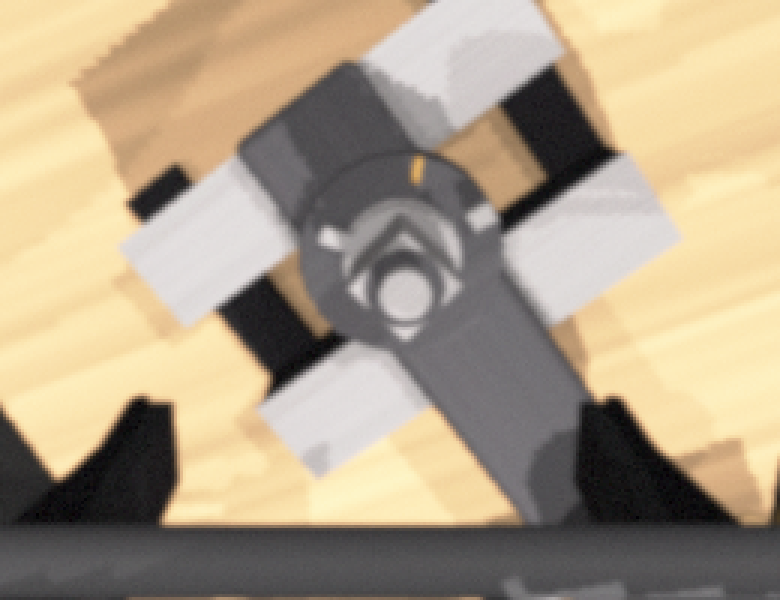

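```bash
python3 - <<'E'
from h import *
d=np.load('w1.npz');c={'color':d['color'],'z_map':d['z'],'intrinsics':d['K'],'W':d['W']}
P,u,v=cloud(c)
near=(np.hypot(P[:,0]-.56,P[:,1]-.085)<.06)
m2=near&(P[:,2]>.1245)&(P[:,2]<.14);print('bolt',m2.sum(),P[m2].mean(0),(P[m2].max(0)+P[m2].min(0))/2)
m3=near&(P[:,2]>.074)&(P[:,2]<.0815)
print('z hist',np.histogram(P[near&(P[:,2]<.14),2],bins=np.arange(.06,.14,.004)))
ax=np.array([.5605,.086])
for n,xy,z in [('tab',(330,238),.086),('rib',(418,168),.08),('block',(482,218),.086),('bolt',(403,294),.128),('nutbot',(403,335),.12),('nutL',(350,290),.12),('nutR',(460,290),.12)]:
    p=(200+xy[0]/3,100+xy[1]/3); X=onz(c,p,z);Y=pt(c,p);a=X[:2]-ax
    print(n,X.round(4),Y.round(4),np.hypot(*a).round(4),np.degrees(np.arctan2(a[1],a[0])).round(1))
E
```

```text
bolt 248 [0.56144235 0.08641301 0.12949552] [0.56209188 0.08623753 0.12804241]
z hist (array([  10,   15,  304, 1160, 1984,  214,  380,   35,   26,   25,   24,
         31,   31,   31,   65,  459,   17,  231,    0,    0]), array([0.06 , 0.064, 0.068, 0.072, 0.076, 0.08 , 0.084, 0.088, 0.092,
       0.096, 0.1  , 0.104, 0.108, 0.112, 0.116, 0.12 , 0.124, 0.128,
       0.132, 0.136, 0.14 ]))
tab [0.5432 0.0636 0.086 ] [0.5432 0.0636 0.0859] 0.0283 -127.7
rib [0.5312 0.1054 0.08  ] [0.5313 0.1054 0.0798] 0.0351 146.5
block [0.5577 0.1217 0.086 ] [0.5574 0.1217 0.087 ] 0.0358 94.5
bolt [0.5623 0.0855 0.128 ] [0.5619 0.0856 0.1294] 0.0019 -16.2
nutbot [0.5794 0.0791 0.12  ] [0.5794 0.0791 0.1199] 0.0201 -19.9
nutL [0.5564 0.0677 0.12  ] [0.5561 0.0678 0.1209] 0.0187 -102.7
nutR [0.5709 0.1043 0.12  ] [0.5844 0.1036 0.0793] 0.021 60.3
```

```bash
python3 - <<'E'
from h import *
plan([.562,.086,.17],2.004)
E
```

```text
{'t_cm': [-0.43, 0.91, 6.91], 'r': [0.0, 0.0, -0.811], 'yaw_now': 1.193, 'pos': [0.5546, 0.0791, 0.2391], 'q': [-0.06, 0.42, 1.58, 0.0, 1.14, -1.25]}
```

Emit:
send_rows(deltas=[{"tx": -0.4, "ty": 0.9, "tz": 6.9, "rx": 0, "ry": 0, "rz": -0.81}, {"tx": -0.4, "ty": 0.9, "tz": 6.9, "rx": 0, "ry": 0, "rz": -0.81}, {"tx": -0.4, "ty": 0.9, "tz": 6.9, "rx": 0, "ry": 0, "rz": -0.81}, {"tx": -0.4, "ty": 0.9, "tz": 6.9, "rx": 0, "ry": 0, "rz": -0.81}, {"tx": -0.4, "ty": 0.9, "tz": 6.9, "rx": 0, "ry": 0, "rz": -0.81}])

```text
time: 4.17
position: [0.559, 0.0897, 0.1692]
tool_rot: [-0.129, 0.992, 0.001, -0.002]
ft_force: [-0.2, 0.1, 0.3]
grip_width: 0.087
```

```bash
python3 - <<'E'
from h import *
plan([.562,.086,.17],2.004)
E
```

```text
{'t_cm': [-0.2, -0.43, -0.08], 'r': [0.002, -0.003, -0.174], 'yaw_now': 1.83, 'pos': [0.559, 0.0897, 0.1692], 'q': [-0.04, 0.52, 1.63, 0.0, 0.99, -1.87]}
```

Emit:
send_rows(deltas=[{"tx": -0.2, "ty": -0.4, "tz": 0, "rx": 0, "ry": 0, "rz": -0.175}, {"tx": -0.2, "ty": -0.4, "tz": 0, "rx": 0, "ry": 0, "rz": -0.175}, {"tx": -0.2, "ty": -0.4, "tz": 0, "rx": 0, "ry": 0, "rz": -0.175}])

```text
time: 4.42
position: [0.5626, 0.086, 0.1701]
tool_rot: [-0.213, 0.977, 0.0, -0.001]
ft_force: [0.5, 0.4, 0.6]
grip_width: 0.087
```

```bash
python3 - <<'E'
from h import *
plan([.562,.086,.092],2.004)
c=cam('wrist','w2.png')
plan([.562,.086,.092],2.004)
P,u,v=cloud(c)
near=(np.hypot(P[:,0]-.56,P[:,1]-.085)<.04)
m=near&(P[:,2]>.113)&(P[:,2]<.123);print(m.sum(),cv2.minAreaRect(P[m][:,:2].astype(np.float32)*1000))
m2=near&(P[:,2]>.1245)&(P[:,2]<.14);print('bolt',m2.sum(),P[m2].mean(0),(P[m2].max(0)+P[m2].min(0))/2)
E
```

```text
{'t_cm': [0.05, 0.01, 7.81], 'r': [0.001, -0.001, -0.004], 'yaw_now': 2.0, 'pos': [0.5626, 0.086, 0.1701], 'q': [-0.04, 0.52, 1.63, 0.0, 1.0, -2.05]}
{'t_cm': [0.05, 0.03, 7.82], 'r': [0.001, -0.001, -0.006], 'yaw_now': 1.998, 'pos': [0.5626, 0.0859, 0.1702], 'q': [-0.05, 0.52, 1.63, 0.0, 1.0, -2.04]}
834 ((561.6596069335938, 86.09527587890625), (30.451732635498047, 30.02959632873535), 24.812110900878906)
bolt 418 [0.56098633 0.08573975 0.12949836] [0.56162448 0.08613109 0.1280912 ]
```

View pics/w2.png

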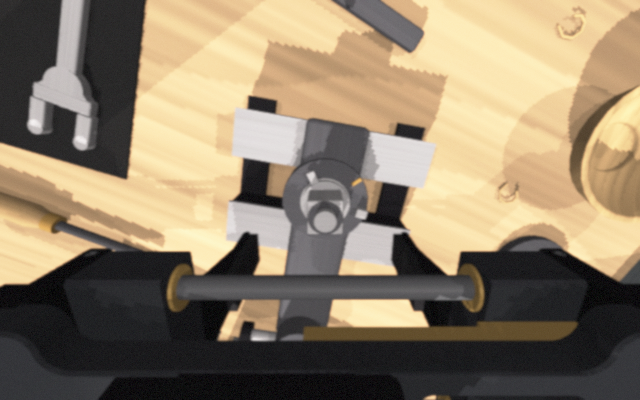

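The nut at (325, 205) is squared to the jaws, with the tab at (312,177) and the rib at (358,183). Next I descend and close.

Emit:
send_rows(deltas=[{"tx": 0, "ty": 0, "tz": 4, "rx": 0, "ry": 0, "rz": 0}, {"tx": 0, "ty": 0, "tz": 7.8, "rx": 0, "ry": 0, "rz": 0}, {"tx": 0, "ty": 0, "tz": 7.8, "rx": 0, "ry": 0, "rz": 0}, {"tx": 0, "ty": 0, "tz": 7.8, "rx": 0, "ry": 0, "rz": 0}])

```text
time: 4.8
position: [0.5613, 0.085, 0.0905]
tool_rot: [-0.211, 0.977, 0.001, -0.003]
ft_force: [0.7, -0.4, 0.7]
grip_width: 0.0872
```

Emit:
send_rows(deltas=[{"tx": 0, "ty": 0, "tz": 0, "rx": 0, "ry": 0, "rz": 0}, {"tx": 0, "ty": 0, "tz": 0, "rx": 0, "ry": 0, "rz": 0}, {"tx": 0, "ty": 0, "tz": 0, "rx": 0, "ry": 0, "rz": 0}, {"tx": 0, "ty": 0, "tz": 0, "rx": 0, "ry": 0, "rz": 0}, {"tx": 0, "ty": 0, "tz": 0, "rx": 0, "ry": 0, "rz": 0}], claw=2.5, squeeze=15)

```text
time: 5.22
position: [0.5647, 0.084, 0.0937]
tool_rot: [-0.211, 0.977, -0.0, 0.001]
ft_force: [0.3, 0.2, 0.3]
grip_width: 0.0616
```

```bash
python3 - <<'E'
from h import *
plan([.562,.086,.092],.6)
print(robot.get_obs()['ft_force'],robot.get_obs()['moment'])
E
```

```text
{'t_cm': [0.16, 0.29, 0.17], 'r': [0.001, 0.003, 1.397], 'yaw_now': 1.997, 'pos': [0.5647, 0.084, 0.0937], 'q': [-0.05, 0.63, 1.68, 0.0, 0.82, -2.04]}
[0.25755405 0.23454709 0.27783681] [ 0.02212284  0.0358218  -0.00024148]
```

Emit:
send_rows(deltas=[{"tx": 0, "ty": 0, "tz": 0, "rx": 0, "ry": 0, "rz": 0}, {"tx": 0, "ty": 0, "tz": 0, "rx": 0, "ry": 0, "rz": 0}, {"tx": 0, "ty": 0, "tz": 0, "rx": 0, "ry": 0, "rz": 0}, {"tx": 0, "ty": 0, "tz": 0, "rx": 0, "ry": 0, "rz": 0}, {"tx": 0, "ty": 0, "tz": 0, "rx": 0, "ry": 0, "rz": 0}])

```text
time: 5.63
position: [0.5629, 0.0858, 0.0921]
tool_rot: [-0.21, 0.978, 0.002, -0.001]
ft_force: [-0.8, 5.4, 3.5]
grip_width: 0.0297
```

Emit:
send_rows(deltas=[{"tx": 0, "ty": 0, "tz": 0, "rx": 0, "ry": 0, "rz": 0}, {"tx": 0, "ty": 0, "tz": 0, "rx": 0, "ry": 0, "rz": 0.1}, {"tx": 0, "ty": 0, "tz": 0, "rx": 0, "ry": 0, "rz": 0.2}, {"tx": 0, "ty": 0, "tz": 0, "rx": 0, "ry": 0, "rz": 0.3}, {"tx": 0, "ty": 0, "tz": 0, "rx": 0, "ry": 0, "rz": 0.3}])

```text
time: 6.05
position: [0.563, 0.0856, 0.0921]
tool_rot: [-0.062, 0.998, 0.001, -0.001]
ft_force: [-2.2, 4.9, 2.0]
grip_width: 0.0297
```

```bash
python3 - <<'E'
from h import *
plan([.562,.086,.092],.6)
print(robot.get_obs()['ft_force'],robot.get_obs()['moment'])
E
```

```text
{'t_cm': [0.1, 0.06, 0.02], 'r': [0.002, -0.002, 1.094], 'yaw_now': 1.694, 'pos': [0.563, 0.0856, 0.0921], 'q': [-0.05, 0.64, 1.68, 0.0, 0.83, -1.74]}
[-2.23882554  4.93996974  1.98424769] [ 0.95432385  0.22752663 -0.15873967]
```

Emit:
send_rows(deltas=[{"tx": 0, "ty": 0, "tz": 0, "rx": 0, "ry": 0, "rz": 0.1}, {"tx": 0, "ty": 0, "tz": 0, "rx": 0, "ry": 0, "rz": 0.2}, {"tx": 0, "ty": 0, "tz": 0, "rx": 0, "ry": 0, "rz": 0.3}, {"tx": 0, "ty": 0, "tz": 0, "rx": 0, "ry": 0, "rz": 0.4}, {"tx": 0, "ty": 0, "tz": 0, "rx": 0, "ry": 0, "rz": 0.5}])

```text
time: 6.47
position: [0.563, 0.085, 0.0921]
tool_rot: [0.187, 0.982, 0.001, -0.001]
ft_force: [-2.0, 3.9, 2.7]
grip_width: 0.0301
```

Emit:
send_rows(deltas=[{"tx": 0, "ty": 0, "tz": 0, "rx": 0, "ry": 0, "rz": 0.1}, {"tx": 0, "ty": 0, "tz": 0, "rx": 0, "ry": 0, "rz": 0.2}, {"tx": 0, "ty": 0, "tz": 0, "rx": 0, "ry": 0, "rz": 0.3}, {"tx": 0, "ty": 0, "tz": 0, "rx": 0, "ry": 0, "rz": 0.4}, {"tx": 0, "ty": 0, "tz": 0, "rx": 0, "ry": 0, "rz": 0.4}])

```text
time: 6.88
position: [0.5628, 0.0847, 0.0921]
tool_rot: [0.377, 0.926, 0.0, -0.001]
ft_force: [-2.8, 3.8, 3.0]
grip_width: 0.0301
```

```bash
python3 - <<'E'
from h import *
plan([.562,.086,.092],.6)
print(robot.get_obs()['ft_force'],robot.get_obs()['moment'])
c=cam('wrist','w3.png')
cv2.imwrite('pics/w3z.png',c['color'][120:270,230:410][:,:,::-1].repeat(4,0).repeat(4,1))
print(robot.get_obs()['moment'])
E
```

```text
{'t_cm': [0.15, 0.04, 0.01], 'r': [-0.001, -0.002, 0.197], 'yaw_now': 0.797, 'pos': [0.5628, 0.0847, 0.0921], 'q': [-0.05, 0.64, 1.68, 0.0, 0.83, -0.85]}
[-2.75655619  3.82343319  2.96368493] [ 0.63230461  0.29731014 -0.16766261]
[ 0.67863292  0.35607171 -0.13571313]
```

View pics/w3z.png

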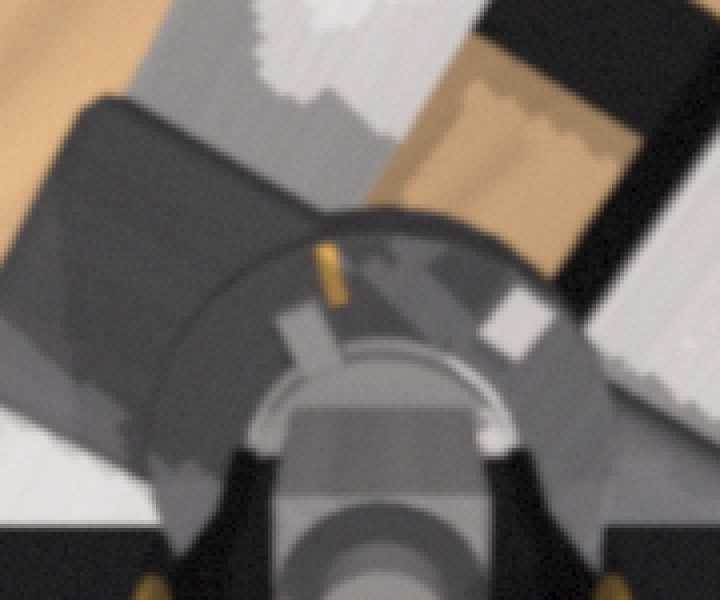

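```bash
python3 - <<'E'
from h import *
c=cam('wrist')
for n,xy,z in [('tabtip',(297,318),.086),('tabmid',(313,340),.086),('rib o',(326,247),.080),('rib i',(339,302),.08),('block',(517,323),.086)]:
    p=(230+xy[0]/4,120+xy[1]/4); X=onz(c,p,z);Y=pt(c,p);a=X[:2]-[.562,.086]
    print(n,X.round(4),Y.round(4),np.hypot(*a).round(4),np.arctan2(a[1],a[0])%6.283)
E
```

```text
tabtip [0.5317 0.0966 0.086 ] [0.5315 0.0969 0.0872] 0.0321 2.8051080203365375
tabmid [0.5362 0.0958 0.086 ] [0.5362 0.0957 0.0857] 0.0276 2.779733236408049
rib o [0.5275 0.107  0.08  ] [0.5274 0.1071 0.0807] 0.0404 2.594234130285851
rib i [0.5357 0.1019 0.08  ] [0.5359 0.1016 0.0788] 0.0307 2.597939553729765
block [0.5571 0.1215 0.086 ] [0.557  0.1215 0.0861] 0.0358 1.7085976624487282
```

Emit:
send_rows(deltas=[{"tx": 0, "ty": 0, "tz": 0, "rx": 0, "ry": 0, "rz": 0.07}, {"tx": 0, "ty": 0, "tz": 0, "rx": 0, "ry": 0, "rz": 0.13}, {"tx": 0, "ty": 0, "tz": 0, "rx": 0, "ry": 0, "rz": 0.17}, {"tx": 0, "ty": 0, "tz": 0, "rx": 0, "ry": 0, "rz": 0.17}])

```text
time: 7.32
position: [0.5627, 0.0845, 0.0921]
tool_rot: [0.454, 0.891, -0.0, -0.001]
ft_force: [-3.4, 3.5, 3.3]
grip_width: 0.0297
```

```bash
python3 - <<'E'
from h import *
plan([.562,.086,.092],.6)
print(robot.get_obs()['ft_force'],robot.get_obs()['moment'])
E
```

```text
{'t_cm': [0.16, 0.03, 0.01], 'r': [-0.002, -0.002, 0.029], 'yaw_now': 0.629, 'pos': [0.5627, 0.0845, 0.0921], 'q': [-0.05, 0.64, 1.68, 0.0, 0.83, -0.68]}
[-3.37516372  3.4755944   3.31472257] [ 0.60925246  0.45504104 -0.07985145]
```

Emit:
send_rows(deltas=[{"tx": 0, "ty": 0, "tz": 0, "rx": 0, "ry": 0, "rz": 0.03}, {"tx": 0, "ty": 0, "tz": 0, "rx": 0, "ry": 0, "rz": 0.05}, {"tx": 0, "ty": 0, "tz": 0, "rx": 0, "ry": 0, "rz": 0.05}])

```text
time: 7.57
position: [0.5627, 0.0844, 0.0921]
tool_rot: [0.475, 0.88, -0.001, -0.001]
ft_force: [-3.5, 4.0, 3.7]
grip_width: 0.0301
```

```bash
python3 - <<'E'
from h import *
plan([.562,.086,.092],.6)
print(robot.get_obs()['ft_force'],robot.get_obs()['moment'])
c=cam('wrist','w4.png')
cv2.imwrite('pics/w4z.png',c['color'][120:270,230:410][:,:,::-1].repeat(4,0).repeat(4,1))
E
```

```text
{'t_cm': [0.17, 0.03, 0.01], 'r': [-0.002, -0.001, -0.018], 'yaw_now': 0.582, 'pos': [0.5627, 0.0844, 0.0921], 'q': [-0.05, 0.64, 1.68, -0.0, 0.83, -0.63]}
[-3.49187397  4.02899762  3.71082028] [0.61864995 0.45793244 0.37086033]
```

View pics/w4z.png

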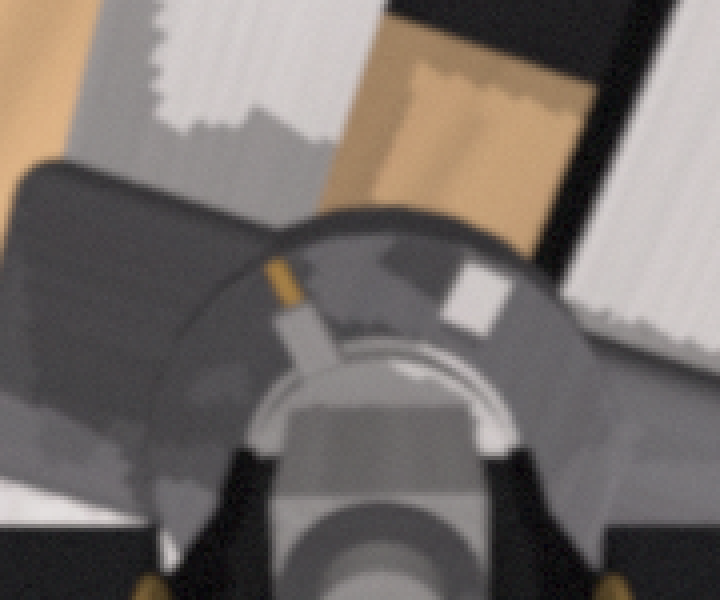

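Emit:
send_rows(deltas=[{"tx": 0, "ty": 0, "tz": 0, "rx": 0, "ry": 0, "rz": 0}, {"tx": 0, "ty": 0, "tz": 0, "rx": 0, "ry": 0, "rz": 0}, {"tx": 0, "ty": 0, "tz": 0, "rx": 0, "ry": 0, "rz": 0}, {"tx": 0, "ty": 0, "tz": -4, "rx": 0, "ry": 0, "rz": 0}, {"tx": 0, "ty": 0, "tz": -8, "rx": 0, "ry": 0, "rz": 0}], claw=6)

```text
time: 8.03
position: [0.5622, 0.0834, 0.1699]
tool_rot: [0.476, 0.879, -0.002, -0.003]
ft_force: [0.7, -1.1, 1.1]
grip_width: 0.0551
```

```bash
python3 - <<'E'
from h import *
plan([.53,-.216,.23],1.63)
E
```

```text
{'t_cm': [-23.31, -19.08, -5.98], 'r': [-0.004, -0.007, -1.052], 'yaw_now': 0.578, 'pos': [0.5622, 0.0834, 0.1699], 'q': [-0.05, 0.52, 1.62, -0.0, 1.0, -0.63]}
```

Emit:
send_rows(deltas=[{"tx": -23.3, "ty": -19.1, "tz": -6, "rx": 0, "ry": 0, "rz": -1.05}, {"tx": -23.3, "ty": -19.1, "tz": -6, "rx": 0, "ry": 0, "rz": -1.05}, {"tx": -23.3, "ty": -19.1, "tz": -6, "rx": 0, "ry": 0, "rz": -1.05}, {"tx": -23.3, "ty": -19.1, "tz": -6, "rx": 0, "ry": 0, "rz": -1.05}, {"tx": -23.3, "ty": -19.1, "tz": -6, "rx": 0, "ry": 0, "rz": -1.05}])

```text
time: 8.45
position: [0.5436, -0.1051, 0.2103]
tool_rot: [0.204, 0.979, -0.0, 0.001]
ft_force: [0.8, -0.2, -0.1]
grip_width: 0.0602
```

```bash
python3 - <<'E'
from h import *
plan([.53,-.216,.23],1.63)
E
```

```text
{'t_cm': [-3.19, -10.71, -1.96], 'r': [-0.001, 0.001, -0.471], 'yaw_now': 1.159, 'pos': [0.5436, -0.1051, 0.2103], 'q': [-0.39, 0.45, 1.63, -0.0, 1.07, -1.55]}
```

Emit:
send_rows(deltas=[{"tx": -3.2, "ty": -10.7, "tz": -2, "rx": 0, "ry": 0, "rz": -0.47}, {"tx": -3.2, "ty": -10.7, "tz": -2, "rx": 0, "ry": 0, "rz": -0.47}, {"tx": -3.2, "ty": -10.7, "tz": -2, "rx": 0, "ry": 0, "rz": -0.47}, {"tx": -3.2, "ty": -10.7, "tz": -2, "rx": 0, "ry": 0, "rz": -0.47}, {"tx": -3.2, "ty": -10.7, "tz": -2, "rx": 0, "ry": 0, "rz": -0.47}])

```text
time: 8.87
position: [0.5295, -0.217, 0.2301]
tool_rot: [-0.025, 1.0, -0.001, 0.001]
ft_force: [0.1, 0.6, -0.6]
grip_width: 0.0598
```

```bash
python3 - <<'E'
from h import *
plan([.53,-.216,.23],1.63)
c=cam('wrist','w5.png')
np.savez('w5.npz',color=c['color'],z=c['z_map'],K=c['intrinsics'],W=c['W'])
for l in('wrench','wrench_jaw','mat'):
    for q in robot.tip_of(l,'wrist')[:2]: print(l,q['p'],np.round(q['xy']),onz(c,q['xy'],.004 if l!='wrench_jaw' else .01).round(4))
for q in robot.outline_of('wrench','wrist')[:1]:
    P,u,v=cloud(c,q['pixels']);P=P[(P[:,2]>.008)&(P[:,2]<.025)]
    print(len(P),np.median(P[:,2]),P.min(0),P.max(0));np.save('wr.npy',P)
E
```

```text
{'t_cm': [-0.06, 0.1, 0.01], 'r': [-0.002, 0.002, -0.01], 'yaw_now': 1.62, 'pos': [0.5295, -0.217, 0.2301], 'q': [-0.58, 0.45, 1.56, -0.0, 1.13, -2.2]}
wrench_jaw 0.93 [328. 231.] [ 0.6191 -0.2074  0.01  ]
wrench_jaw 0.33 [527. 201.] [0.5562 0.0792 0.01  ]
mat 0.79 [285. 165.] [ 0.5221 -0.2748  0.004 ]
3264 0.015676542882984534 [ 0.39433975 -0.24341234  0.00800305] [ 0.64165107 -0.17856531  0.01907953]
```

View pics/w5.png

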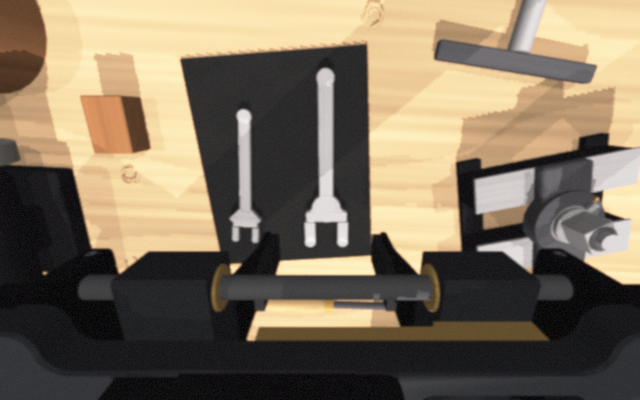

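```bash
python3 - <<'E'
from h import *
P=np.load('wr.npy');P=P[P[:,2]>.012]
b=np.linspace(P[:,0].min(),P[:,0].max(),26)
for i in range(25):
    s=P[(P[:,0]>=b[i])&(P[:,0]<b[i+1])]
    if len(s): print(round((b[i]+b[i+1])/2,4),len(s),s[:,1].min().round(4),s[:,1].max().round(4),((s[:,1].min()+s[:,1].max())/2).round(4),np.median(s[:,2]).round(4))
d=np.load('w5.npz');c={'color':d['color'],'z_map':d['z'],'intrinsics':d['K'],'W':d['W']}
cv2.imwrite('pics/w5z.png',c['color'][55:265,220:400][:,:,::-1].repeat(3,0).repeat(3,1)[:600])
cv2.imwrite('pics/w5j.png',c['color'][180:265,270:380][:,:,::-1].repeat(6,0).repeat(6,1))
E
```

```text
0.3993 115 -0.2334 -0.212 -0.2227 0.015
0.4092 140 -0.2334 -0.2119 -0.2227 0.015
0.4191 133 -0.2318 -0.2121 -0.2219 0.0148
0.429 128 -0.2313 -0.2116 -0.2214 0.0148
0.4389 129 -0.2309 -0.2109 -0.2209 0.0149
0.4487 120 -0.2305 -0.2104 -0.2204 0.015
0.4586 118 -0.2287 -0.2098 -0.2193 0.0151
0.4685 114 -0.2284 -0.2092 -0.2188 0.015
0.4784 112 -0.2279 -0.2087 -0.2183 0.0151
0.4883 114 -0.2275 -0.208 -0.2177 0.0152
0.4982 108 -0.2271 -0.2075 -0.2173 0.0153
0.5081 106 -0.2266 -0.2069 -0.2168 0.0153
0.518 104 -0.2262 -0.2063 -0.2162 0.0154
0.5279 105 -0.2258 -0.2057 -0.2158 0.0152
0.5378 104 -0.2254 -0.2052 -0.2153 0.0154
0.5477 97 -0.225 -0.2045 -0.2147 0.0156
0.5576 95 -0.2231 -0.2025 -0.2128 0.0158
0.5675 147 -0.2309 -0.1947 -0.2128 0.0163
0.5774 184 -0.2335 -0.1898 -0.2117 0.0164
0.5872 257 -0.2421 -0.1832 -0.2126 0.0166
0.5971 227 -0.2419 -0.1794 -0.2106 0.0167
0.607 135 -0.243 -0.1791 -0.211 0.0169
0.6169 128 -0.2428 -0.1796 -0.2112 0.0169
0.6268 126 -0.2425 -0.1788 -0.2107 0.017
0.6367 91 -0.2407 -0.1786 -0.2096 0.017
```

View pics/w5j.png

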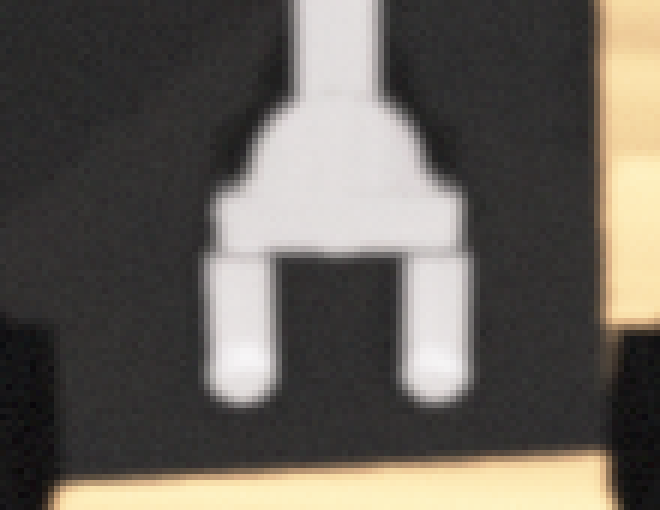

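```bash
python3 - <<'E'
from h import *
d=np.load('w5.npz');c={'color':d['color'],'z_map':d['z'],'intrinsics':d['K'],'W':d['W']}
for n,xy,z in [('jawbottom',(335,254),.016),('tipL',(240,405),.010),('tipR',(436,405),.010),('inL',(275,330),.016),('inR',(402,330),.016),('outL',(205,300),.016),('outR',(472,300),.016),('headstart',(340,95),.015)]:
    p=(270+xy[0]/6,180+xy[1]/6);print(n,onz(c,p,z).round(4))
for p in [(325,67),(325,68)]: print('end',onz(c,p,.010))
E
```

```text
jawbottom [ 0.6019 -0.2123  0.016 ]
tipL [ 0.6477 -0.2345  0.01  ]
tipR [ 0.6452 -0.184   0.01  ]
inL [ 0.6232 -0.2262  0.016 ]
inR [ 0.6216 -0.1945  0.016 ]
outL [ 0.6159 -0.2439  0.016 ]
outR [ 0.6126 -0.1777  0.016 ]
headstart [ 0.5613 -0.2131  0.015 ]
end [ 0.39268381 -0.22393288  0.01      ]
end [ 0.39383328 -0.22387574  0.01      ]
```

View pics/w5z.png

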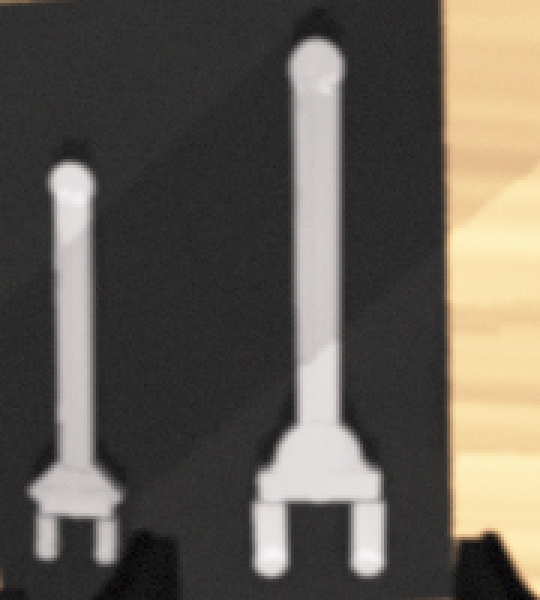

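```bash
python3 - <<'E'
from h import *
plan([.511,-.2166,.0065],1.626)
E
```

```text
{'t_cm': [1.83, -0.33, 22.28], 'r': [0.001, -0.001, -0.004], 'yaw_now': 1.622, 'pos': [0.5293, -0.2124, 0.2293], 'q': [-0.58, 0.45, 1.56, 0.0, 1.13, -2.2]}
```

```bash
python3 - <<'E'
from h import *
d=np.load('w5.npz')
# world used in w5 -> back to tool frame
c0=robot.camera('wrist')
T=d['W']@np.linalg.inv(np.array(c0['tool_from_camera']))
print(T.round(4).tolist())
for X in ([.511,-.2166,.010],[.621,-.2105,.01]): print((np.linalg.inv(T)@np.r_[X,1])[:3]*100)
for i in range(6):
    o=robot.get_obs();print(o['position'].round(4),o['q'].round(4)); robot.camera('wrist')
E
```

```text
[[-0.9988, -0.0496, 0.0017, 0.5295], [-0.0496, 0.9988, -0.0018, -0.217], [-0.0016, -0.0019, -1.0, 0.2301], [0.0, 0.0, 0.0, 1.0]]
[ 1.88114966  0.17677013 22.00682596]
[-9.1355541   0.24015509 22.02473554]
[ 0.5294 -0.2125  0.2294] [-0.5775  0.4461  1.5638 -0.      1.1325 -2.2003]
[ 0.5295 -0.2125  0.2294] [-0.5775  0.4461  1.5636 -0.      1.1325 -2.2005]
[ 0.5295 -0.2126  0.2295] [-5.7760e-01  4.4610e-01  1.5634e+00 -1.0000e-04  1.1325e+00 -2.2008e+00]
[ 0.5295 -0.2128  0.2296] [-5.7790e-01  4.4610e-01  1.5633e+00 -1.0000e-04  1.1325e+00 -2.2010e+00]
[ 0.5295 -0.213   0.2296] [-0.5781  0.4461  1.5631 -0.      1.1325 -2.2011]
[ 0.5295 -0.2131  0.2296] [-5.7840e-01  4.4610e-01  1.5631e+00 -1.0000e-04  1.1325e+00 -2.2012e+00]
```

Emit:
send_rows(deltas=[{"tx": 1.85, "ty": 0, "tz": 21.2, "rx": 0, "ry": 0, "rz": 0}, {"tx": 1.85, "ty": 0, "tz": 21.2, "rx": 0, "ry": 0, "rz": 0}, {"tx": 1.85, "ty": 0, "tz": 21.2, "rx": 0, "ry": 0, "rz": 0}, {"tx": 1.85, "ty": 0, "tz": 21.2, "rx": 0, "ry": 0, "rz": 0}, {"tx": 1.85, "ty": 0, "tz": 21.2, "rx": 0, "ry": 0, "rz": 0}])

```text
time: 9.88
position: [0.5115, -0.2148, 0.0208]
tool_rot: [-0.026, 1.0, -0.001, 0.001]
ft_force: [0.2, -0.3, -0.2]
grip_width: 0.0599
```

Emit:
send_rows(deltas=[{"tx": 0, "ty": 0, "tz": 1.2, "rx": 0, "ry": 0, "rz": 0}, {"tx": 0, "ty": 0, "tz": 1.2, "rx": 0, "ry": 0, "rz": 0}])

```text
time: 10.05
position: [0.5093, -0.2134, 0.0073]
tool_rot: [-0.026, 1.0, 0.002, -0.003]
ft_force: [0.9, -0.8, -0.2]
grip_width: 0.0604
```

```bash
python3 - <<'E'
from h import *
plan([.511,-.2166,.006],1.626)
E
```

```text
{'t_cm': [-0.15, -0.33, 0.13], 'r': [0.004, -0.006, -0.004], 'yaw_now': 1.622, 'pos': [0.5093, -0.2134, 0.0073], 'q': [-0.6, 0.77, 1.75, -0.0, 0.63, -2.22]}
```

Emit:
send_rows(deltas=[{"tx": 0, "ty": 0, "tz": 0, "rx": 0, "ry": 0, "rz": 0}, {"tx": 0, "ty": 0, "tz": 0, "rx": 0, "ry": 0, "rz": 0}, {"tx": 0, "ty": 0, "tz": 0, "rx": 0, "ry": 0, "rz": 0}, {"tx": 0, "ty": 0, "tz": 0, "rx": 0, "ry": 0, "rz": 0}, {"tx": 0, "ty": 0, "tz": 0, "rx": 0, "ry": 0, "rz": 0}], claw=1.2, squeeze=45)

```text
time: 10.47
position: [0.5122, -0.2151, 0.0115]
tool_rot: [-0.026, 1.0, -0.001, 0.001]
ft_force: [0.0, 0.1, 0.5]
grip_width: 0.0347
```

Emit:
send_rows(deltas=[{"tx": 0, "ty": 0, "tz": 0, "rx": 0, "ry": 0, "rz": 0}, {"tx": 0, "ty": 0, "tz": 0, "rx": 0, "ry": 0, "rz": 0}, {"tx": 0, "ty": 0, "tz": 0, "rx": 0, "ry": 0, "rz": 0}, {"tx": 0, "ty": 0, "tz": 0, "rx": 0, "ry": 0, "rz": 0}, {"tx": 0, "ty": 0, "tz": 0, "rx": 0, "ry": 0, "rz": 0}])

```text
time: 10.88
position: [0.512, -0.2156, 0.0108]
tool_rot: [-0.026, 1.0, -0.001, 0.001]
ft_force: [-0.4, -3.1, 5.8]
grip_width: 0.0187
```

Emit:
send_rows(deltas=[{"tx": 0, "ty": 0, "tz": 0, "rx": 0, "ry": 0, "rz": 0}, {"tx": 0, "ty": 0, "tz": 0, "rx": 0, "ry": 0, "rz": 0}, {"tx": 0, "ty": 0, "tz": 0, "rx": 0, "ry": 0, "rz": 0}], claw=3)

```text
time: 11.13
position: [0.5107, -0.2139, 0.0097]
tool_rot: [-0.026, 1.0, 0.001, -0.001]
ft_force: [-0.5, 0.0, -0.2]
grip_width: 0.028
```

```bash
python3 - <<'E'
from h import *
for i in range(3):
  plan([.511,-.2166,.006],1.626); print(robot.get_obs()['ft_force']); c=cam('wrist','w6.png')
E
```

```text
{'t_cm': [-0.02, -0.27, 0.37], 'r': [0.001, -0.001, -0.004], 'yaw_now': 1.622, 'pos': [0.5107, -0.2139, 0.0097], 'q': [-0.6, 0.76, 1.75, 0.0, 0.63, -2.22]}
[-0.46204838  0.01898225 -0.18649525]
{'t_cm': [-0.02, -0.27, 0.37], 'r': [0.001, -0.001, -0.004], 'yaw_now': 1.622, 'pos': [0.5107, -0.2139, 0.0097], 'q': [-0.6, 0.76, 1.75, 0.0, 0.63, -2.22]}
[ 0.20017975  0.07061697 -0.3556305 ]
{'t_cm': [-0.01, -0.27, 0.37], 'r': [0.001, -0.001, -0.004], 'yaw_now': 1.622, 'pos': [0.5108, -0.2139, 0.0097], 'q': [-0.6, 0.76, 1.75, 0.0, 0.63, -2.22]}
[ 0.19563104 -0.00345709 -0.84116648]
```

View pics/w6.png

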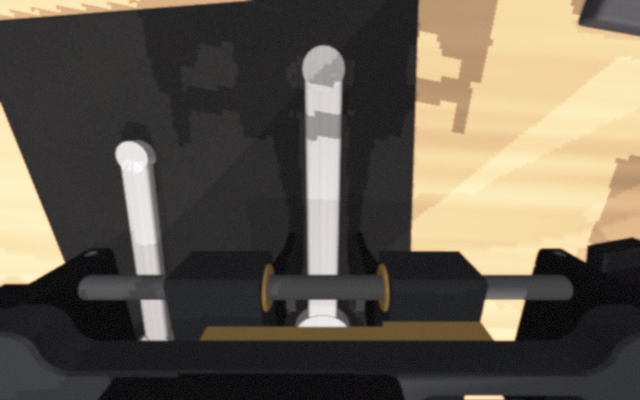

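Handle lies between the fingers around (325,250). The tips sit about 4 mm too high, so I lower and close again.

Emit:
send_rows(deltas=[{"tx": 0, "ty": 0, "tz": 0.25, "rx": 0, "ry": 0, "rz": 0}, {"tx": 0, "ty": 0, "tz": 0.4, "rx": 0, "ry": 0, "rz": 0}, {"tx": 0, "ty": 0, "tz": 0.4, "rx": 0, "ry": 0, "rz": 0}])

```text
time: 11.53
position: [0.511, -0.2143, 0.0056]
tool_rot: [-0.026, 1.0, 0.0, -0.0]
ft_force: [-0.8, 0.1, -0.4]
grip_width: 0.03
```

Emit:
send_rows(deltas=[{"tx": 0, "ty": 0, "tz": 0, "rx": 0, "ry": 0, "rz": 0}, {"tx": 0, "ty": 0, "tz": 0, "rx": 0, "ry": 0, "rz": 0}, {"tx": 0, "ty": 0, "tz": 0, "rx": 0, "ry": 0, "rz": 0}, {"tx": 0, "ty": 0, "tz": 0, "rx": 0, "ry": 0, "rz": 0}, {"tx": 0, "ty": 0, "tz": 0, "rx": 0, "ry": 0, "rz": 0}], claw=1)

```text
time: 11.95
position: [0.5114, -0.2148, 0.0061]
tool_rot: [-0.026, 1.0, -0.0, 0.0]
ft_force: [0.2, -1.5, -2.5]
grip_width: 0.0193
```

Emit:
send_rows(deltas=[{"tx": 0, "ty": 0, "tz": 0, "rx": 0, "ry": 0, "rz": 0}, {"tx": 0, "ty": 0, "tz": 0, "rx": 0, "ry": 0, "rz": 0}, {"tx": 0, "ty": 0, "tz": -2, "rx": 0, "ry": 0, "rz": 0}, {"tx": 0, "ty": 0, "tz": -6, "rx": 0, "ry": 0, "rz": 0}, {"tx": 0, "ty": 0, "tz": -9, "rx": 0, "ry": 0, "rz": 0.12}], claw=6)

```text
time: 12.37
position: [0.5109, -0.2143, 0.0972]
tool_rot: [0.035, 0.999, 0.0, -0.001]
ft_force: [1.3, -0.4, 0.5]
grip_width: 0.0448
```

Emit:
send_rows(deltas=[{"tx": 0, "ty": 0, "tz": 0, "rx": 0, "ry": 0, "rz": 0.62}, {"tx": 0, "ty": 0, "tz": 0, "rx": 0, "ry": 0, "rz": 0.62}, {"tx": 0, "ty": 0, "tz": 0, "rx": 0, "ry": 0, "rz": 0.62}, {"tx": 0, "ty": 0, "tz": 0, "rx": 0, "ry": 0, "rz": 0.62}, {"tx": 0, "ty": 0, "tz": 0, "rx": 0, "ry": 0, "rz": 0.62}])

```text
time: 12.78
position: [0.5111, -0.2144, 0.0964]
tool_rot: [0.34, 0.94, 0.0, -0.0]
ft_force: [0.3, -0.7, 0.0]
grip_width: 0.0596
```

Emit:
send_rows(deltas=[{"tx": 0, "ty": 0, "tz": 0, "rx": 0, "ry": 0, "rz": 0.62}, {"tx": 0, "ty": 0, "tz": 0, "rx": 0, "ry": 0, "rz": 0.62}, {"tx": 0, "ty": 0, "tz": 0, "rx": 0, "ry": 0, "rz": 0.62}, {"tx": 0, "ty": 0, "tz": 0, "rx": 0, "ry": 0, "rz": 0.62}, {"tx": 0, "ty": 0, "tz": 0, "rx": 0, "ry": 0, "rz": 0.62}])

```text
time: 13.2
position: [0.5111, -0.2144, 0.0962]
tool_rot: [0.611, 0.792, 0.0, -0.0]
ft_force: [-0.7, 0.2, -0.3]
grip_width: 0.0599
```

Emit:
send_rows(deltas=[{"tx": 0, "ty": 0, "tz": 0, "rx": 0, "ry": 0, "rz": 0.62}, {"tx": 0, "ty": 0, "tz": 0, "rx": 0, "ry": 0, "rz": 0.62}, {"tx": 0, "ty": 0, "tz": 0, "rx": 0, "ry": 0, "rz": 0.62}, {"tx": 0, "ty": 0, "tz": 0, "rx": 0, "ry": 0, "rz": 0.62}, {"tx": 0, "ty": 0, "tz": 0, "rx": 0, "ry": 0, "rz": 0.62}])

```text
time: 13.62
position: [0.5111, -0.2143, 0.0962]
tool_rot: [0.823, 0.568, -0.0, -0.0]
ft_force: [0.1, 1.1, 0.0]
grip_width: 0.0601
```

Emit:
send_rows(deltas=[{"tx": 0, "ty": 0, "tz": 0, "rx": 0, "ry": 0, "rz": 0.62}, {"tx": 0, "ty": 0, "tz": 0, "rx": 0, "ry": 0, "rz": 0.62}, {"tx": 0, "ty": 0, "tz": 0, "rx": 0, "ry": 0, "rz": 0.62}, {"tx": 0, "ty": 0, "tz": 0, "rx": 0, "ry": 0, "rz": 0.62}, {"tx": 0, "ty": 0, "tz": 0, "rx": 0, "ry": 0, "rz": 0.62}])

```text
time: 14.03
position: [0.5111, -0.2143, 0.0962]
tool_rot: [0.957, 0.289, -0.0, -0.0]
ft_force: [-0.8, 0.3, 0.1]
grip_width: 0.0599
```

```bash
python3 - <<'E'
from h import *
plan([.511,-.2166,.0055],1.626-3.1416)
E
```

```text
{'t_cm': [-0.13, 0.19, 9.07], 'r': [-0.0, 0.0, 0.532], 'yaw_now': -0.984, 'pos': [0.5111, -0.2143, 0.0962], 'q': [-0.6, 0.61, 1.72, 0.0, 0.81, 0.38]}
```

Emit:
send_rows(deltas=[{"tx": -0.1, "ty": 0.2, "tz": 4, "rx": 0, "ry": 0, "rz": 0.53}, {"tx": -0.1, "ty": 0.2, "tz": 4, "rx": 0, "ry": 0, "rz": 0.53}, {"tx": -0.1, "ty": 0.2, "tz": 4, "rx": 0, "ry": 0, "rz": 0.53}, {"tx": -0.1, "ty": 0.2, "tz": 4, "rx": 0, "ry": 0, "rz": 0.53}, {"tx": -0.1, "ty": 0.2, "tz": 4, "rx": 0, "ry": 0, "rz": 0.53}])

```text
time: 14.45
position: [0.5113, -0.2165, 0.0556]
tool_rot: [1.0, 0.029, -0.0, -0.0]
ft_force: [0.4, 0.3, 0.4]
grip_width: 0.0597
```

Emit:
send_rows(deltas=[{"tx": 0, "ty": 0, "tz": 2, "rx": 0, "ry": 0, "rz": 0}, {"tx": 0, "ty": 0, "tz": 4, "rx": 0, "ry": 0, "rz": 0}, {"tx": 0, "ty": 0, "tz": 5, "rx": 0, "ry": 0, "rz": 0}, {"tx": 0, "ty": 0, "tz": 5, "rx": 0, "ry": 0, "rz": 0}])

```text
time: 14.78
position: [0.5109, -0.2163, 0.0052]
tool_rot: [1.0, 0.032, -0.001, -0.001]
ft_force: [0.3, 0.9, -0.5]
grip_width: 0.0604
```

```bash
python3 - <<'E'
from h import *
c=cam('wrist','w7.png')
plan([.511,-.2166,.0055],1.626-3.1416)
E
```

```text
{'t_cm': [-0.02, 0.01, 0.01], 'r': [-0.001, 0.001, 0.008], 'yaw_now': -1.508, 'pos': [0.5112, -0.2165, 0.0056], 'q': [-0.6, 0.77, 1.75, 0.0, 0.62, 0.91]}
```

View pics/w7.png

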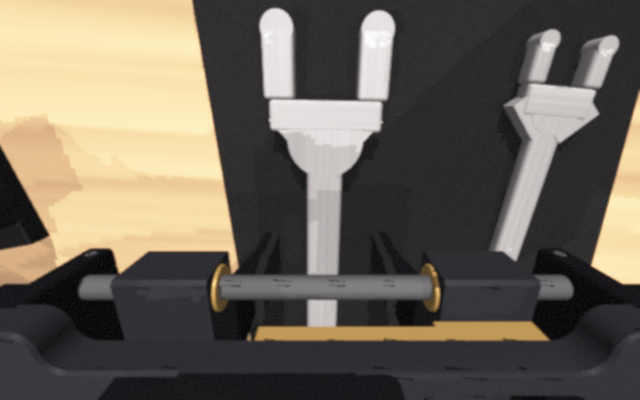

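The jaw is fully visible at (326, 55) and the handle is centred at (323,230). Closing.

Emit:
send_rows(deltas=[{"tx": 0, "ty": 0, "tz": 0, "rx": 0, "ry": 0, "rz": 0.01}, {"tx": 0, "ty": 0, "tz": 0, "rx": 0, "ry": 0, "rz": 0.01}, {"tx": 0, "ty": 0, "tz": 0, "rx": 0, "ry": 0, "rz": 0.01}, {"tx": 0, "ty": 0, "tz": 0, "rx": 0, "ry": 0, "rz": 0.01}, {"tx": 0, "ty": 0, "tz": 0, "rx": 0, "ry": 0, "rz": 0.01}], claw=1, squeeze=50)

```text
time: 15.25
position: [0.5117, -0.2169, 0.0063]
tool_rot: [1.0, 0.026, 0.0, 0.0]
ft_force: [-1.3, 0.0, 0.2]
grip_width: 0.0346
```

Emit:
send_rows(deltas=[{"tx": 0, "ty": 0, "tz": 0, "rx": 0, "ry": 0, "rz": 0}, {"tx": 0, "ty": 0, "tz": 0, "rx": 0, "ry": 0, "rz": 0}, {"tx": 0, "ty": 0, "tz": 0, "rx": 0, "ry": 0, "rz": 0}, {"tx": 0, "ty": 0, "tz": 0, "rx": 0, "ry": 0, "rz": 0}, {"tx": 0, "ty": 0, "tz": 0, "rx": 0, "ry": 0, "rz": 0}])

```text
time: 15.67
position: [0.5113, -0.2163, 0.0062]
tool_rot: [1.0, 0.026, -0.0, -0.0]
ft_force: [-0.6, 2.2, 2.2]
grip_width: 0.0191
```

Emit:
send_rows(deltas=[{"tx": 0, "ty": 0, "tz": -1, "rx": 0, "ry": 0, "rz": 0}, {"tx": 0, "ty": 0, "tz": -4, "rx": 0, "ry": 0, "rz": 0}, {"tx": 0, "ty": 0, "tz": -8, "rx": 0, "ry": 0, "rz": 0}, {"tx": 0, "ty": 0, "tz": -12, "rx": 0, "ry": 0, "rz": 0}, {"tx": 0, "ty": 0, "tz": -15, "rx": 0, "ry": 0, "rz": 0}])

```text
time: 16.08
position: [0.5119, -0.2175, 0.159]
tool_rot: [1.0, 0.026, 0.001, 0.001]
ft_force: [-0.1, 0.0, -2.7]
grip_width: 0.0197
```

```bash
python3 - <<'E'
from h import *
o=robot.get_obs();print(o['ft_force'],o['moment'],o['grip_width'])
c=cam('wrist','w8.png')
a=.604
# wrench origin so that jaw comes on nut: grip at wrench x=0
n=np.array([.562,.086]);plan(np.r_[n-.11*np.array([np.cos(a),np.sin(a)]),.155],a-np.pi/2)
T=np.eye(4);T[:3,:3]=np.eye(3)
for q in robot.tip_of('wrench_jaw','wrist')[:1]:
    print(q); C=np.array(c['tool_from_camera']);K=np.array(c['intrinsics'])
    d=C[:3,:3]@np.linalg.inv(K)@np.r_[q['xy'],1];print(C[:3,3]+d*(0-C[2,3])/d[2])
E
```

```text
[-0.06510172  0.00651235 -2.65931024] [-0.09747407  0.16990562 -0.01272668] 0.01967502628413131
{'t_cm': [-3.07, -24.49, 0.71], 'r': [0.011, -0.008, -0.551], 'yaw_now': -1.518, 'pos': [0.515, -0.2193, 0.1644], 'q': [-0.6, 0.51, 1.67, -0.0, 0.95, 0.92]}
```

View pics/w8.png

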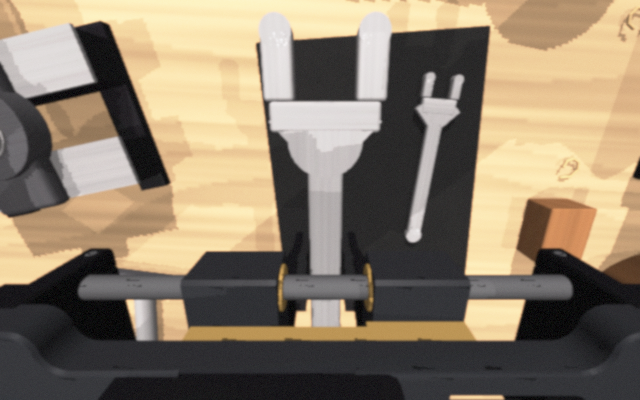

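Emit:
send_rows(deltas=[{"tx": -3, "ty": -24.4, "tz": 0, "rx": 0, "ry": 0, "rz": -0.55}, {"tx": -3, "ty": -24.4, "tz": 0, "rx": 0, "ry": 0, "rz": -0.55}, {"tx": -3, "ty": -24.4, "tz": 0, "rx": 0, "ry": 0, "rz": -0.55}, {"tx": -3, "ty": -24.4, "tz": 0, "rx": 0, "ry": 0, "rz": -0.55}, {"tx": -3, "ty": -24.4, "tz": 0, "rx": 0, "ry": 0, "rz": -0.55}])

```text
time: 16.6
position: [0.4732, -0.0101, 0.1549]
tool_rot: [0.954, 0.299, -0.001, -0.001]
ft_force: [0.5, 1.5, -2.8]
grip_width: 0.0192
```

```bash
python3 - <<'E'
from h import *
a=.604
n=np.array([.562,.086]);plan(np.r_[n-.11*np.array([np.cos(a),np.sin(a)]),.155],a-np.pi/2)
E
```

```text
{'t_cm': [1.77, -2.87, -0.01], 'r': [-0.002, 0.002, 0.003], 'yaw_now': -0.964, 'pos': [0.4732, -0.0101, 0.1549], 'q': [-0.26, 0.43, 1.87, -0.0, 0.84, 0.71]}
```

Emit:
send_rows(deltas=[{"tx": 1.8, "ty": -2.8, "tz": 0, "rx": 0, "ry": 0, "rz": 0}, {"tx": 1.8, "ty": -2.8, "tz": 0, "rx": 0, "ry": 0, "rz": 0}, {"tx": 1.8, "ty": -2.8, "tz": 0, "rx": 0, "ry": 0, "rz": 0}])

```text
time: 16.85
position: [0.4726, 0.0233, 0.1551]
tool_rot: [0.954, 0.299, -0.001, -0.0]
ft_force: [0.6, 1.1, -3.8]
grip_width: 0.0195
```

```bash
python3 - <<'E'
from h import *
a=.604
n=np.array([.562,.086])
plan(np.r_[n-.11*np.array([np.cos(a),np.sin(a)]),.155],a-np.pi/2)
c=cam('wrist','w9.png');np.savez('w9.npz',color=c['color'],z=c['z_map'],K=c['intrinsics'],C=c['tool_from_camera'])
cv2.imwrite('pics/w9z.png',c['color'][0:150,220:420][:,:,::-1].repeat(4,0).repeat(4,1))
E
```

```text
{'t_cm': [-0.08, -0.08, 0.01], 'r': [-0.002, 0.002, 0.003], 'yaw_now': -0.964, 'pos': [0.4726, 0.0233, 0.1551], 'q': [-0.19, 0.43, 1.87, -0.0, 0.84, 0.78]}
```

View pics/w9z.png

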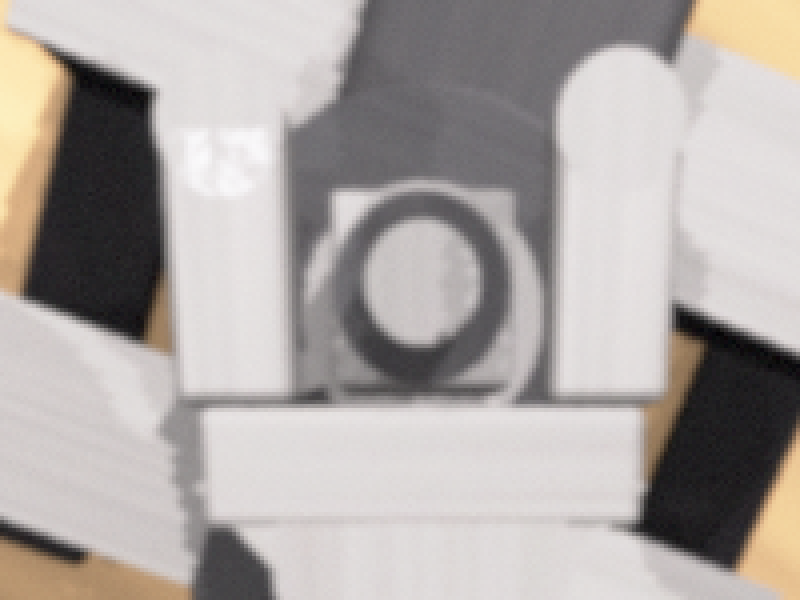

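```bash
python3 - <<'E'
from h import *
d=np.load('w9.npz');c={'z_map':d['z'],'intrinsics':d['K'],'W':d['C']}
P,u,v=cloud(c)
w=(u>220)&(u<420)&(v<150)
def rng(n,m): 
    print(n,m.sum(),(np.percentile(P[m],[1,50,99],axis=0)*1000).round(1).tolist())
rng('head',w&(abs(P[:,2])<.016)&(P[:,0]>.06)&(abs(P[:,1])<.04))
h=w&(abs(P[:,2])<.016)&(P[:,0]>.09)&(abs(P[:,1])<.04)
gap=h&(P[:,0]>.098)&(P[:,0]<.12)
rng('R prong',gap&(P[:,1]>0));rng('L prong',gap&(P[:,1]<0))
rng('jawbottom slab',w&(abs(P[:,2])<.016)&(abs(P[:,1])<.012)&(P[:,0]>.06))
t=w&(P[:,2]>.030)&(P[:,2]<.041)&(abs(P[:,1])<.03)&(abs(P[:,0]-.11)<.03);rng('nuttop',t)
rng('bolt',w&(P[:,2]>.018)&(P[:,2]<.029)&(abs(P[:,1])<.03)&(abs(P[:,0]-.11)<.03))
print(cv2.minAreaRect(P[t][:,:2].astype(np.float32)*1000))
hh=P[w&(abs(P[:,2])<.016)&(P[:,0]>.08)&(abs(P[:,1])<.04)]
print(np.linalg.lstsq(np.c_[hh[:,:2],np.ones(len(hh))],hh[:,2],rcond=None)[0])
E
```

```text
head 10353 [[65.6, -31.7, -11.9], [93.2, -0.3, -10.3], [128.6, 31.0, -4.2]]
R prong 1593 [[98.2, 16.1, -12.2], [109.4, 23.3, -10.4], [119.8, 31.6, -2.4]]
L prong 1589 [[98.2, -32.3, -12.0], [109.4, -24.2, -10.3], [119.8, -16.8, -2.6]]
jawbottom slab 2156 [[65.1, -11.8, -11.8], [77.8, 0.2, -10.2], [90.0, 11.7, -8.5]]
nuttop 1571 [[94.1, -14.8, 31.3], [107.9, -0.4, 33.3], [124.0, 14.6, 39.1]]
bolt 722 [[100.5, -8.5, 23.3], [109.2, -0.4, 25.0], [117.5, 8.4, 27.3]]
((109.03604125976562, -0.024995803833007812), (30.476144790649414, 29.959692001342773), 1.2922111749649048)
[-0.00188763 -0.00203349 -0.00996198]
```

Emit:
send_rows(deltas=[{"tx": 0, "ty": 0, "tz": 1.5, "rx": 0, "ry": 0, "rz": 0}, {"tx": 0, "ty": 0, "tz": 2.5, "rx": 0, "ry": 0, "rz": 0}, {"tx": 0, "ty": 0, "tz": 3.2, "rx": 0, "ry": 0, "rz": 0}, {"tx": 0, "ty": 0, "tz": 3.7, "rx": 0, "ry": 0, "rz": 0}, {"tx": 0, "ty": 0, "tz": 3.7, "rx": 0, "ry": 0, "rz": 0}])

```text
time: 17.32
position: [0.474, 0.0203, 0.1183]
tool_rot: [0.955, 0.296, -0.001, -0.0]
ft_force: [-2.3, -1.8, 0.9]
grip_width: 0.0193
```

Emit:
send_rows(deltas=[{"tx": 0, "ty": 0, "tz": 0.5, "rx": 0, "ry": 0, "rz": 0}, {"tx": 0, "ty": 0, "tz": 1.1, "rx": 0, "ry": 0, "rz": 0}, {"tx": 0, "ty": 0, "tz": 1.7, "rx": 0, "ry": 0, "rz": 0}, {"tx": 0, "ty": 0, "tz": 1.9, "rx": 0, "ry": 0, "rz": 0}, {"tx": 0, "ty": 0, "tz": 1.9, "rx": 0, "ry": 0, "rz": 0}])

```text
time: 17.73
position: [0.4748, 0.0216, 0.0998]
tool_rot: [0.955, 0.297, 0.0, 0.0]
ft_force: [-1.2, -1.5, 0.8]
grip_width: 0.0192
```

```bash
python3 - <<'E'
from h import *
plan([.4715,.0235,.0985],.604-np.pi/2)
o=robot.get_obs();print(o['ft_force'],o['moment'])
c=cam('wrist','w10.png')
cv2.imwrite('pics/w10z.png',c['color'][0:150,220:420][:,:,::-1].repeat(4,0).repeat(4,1))
E
```

```text
{'t_cm': [-0.16, -0.35, 0.13], 'r': [0.0, -0.001, -0.002], 'yaw_now': -0.968, 'pos': [0.4748, 0.0216, 0.0998], 'q': [-0.19, 0.54, 1.91, 0.0, 0.69, 0.78]}
[-1.16151309 -1.54958946  0.84617902] [-0.12567696 -0.00343906 -0.05120306]
```

View pics/w10z.png

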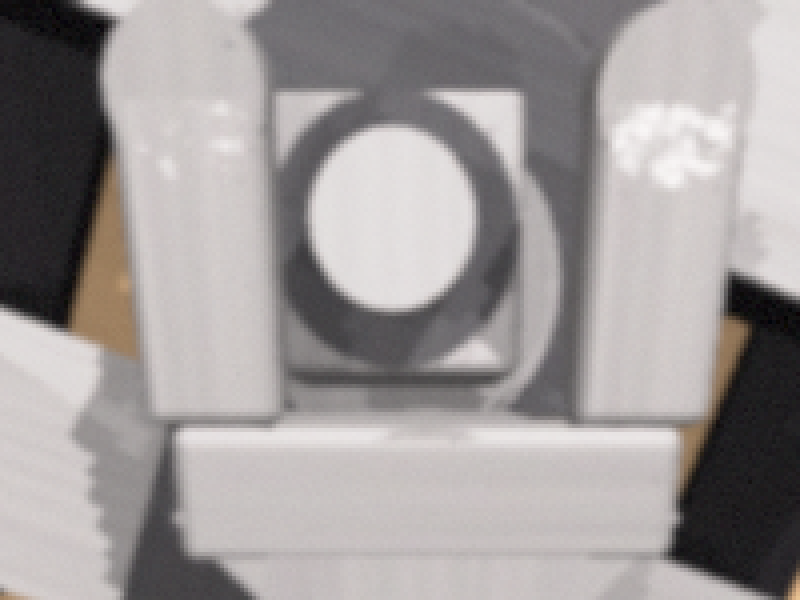

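```bash
python3 - <<'E'
from h import *
c=cam('wrist');np.savez('w10.npz',color=c['color'],z=c['z_map'],K=c['intrinsics'],C=c['tool_from_camera'])
o=robot.get_obs();print(o['position'],o['ft_force'])
c['W']=np.array(c['tool_from_camera'])
for n,x,y in [('Lprong',190,200),('Rprong',665,250),('Ltip',180,40),('Rtip',680,40),('slabL',230,480),('slabR',620,480),('bolt',390,220),('nut cornerTL',290,100),('nutTR',510,105),('nutBR',480,355),('nutBL',300,340),('Lin',262,200),('Lin0',268,350),('Rin',600,200),('Rin0',585,400)]:
    print(n,(pt(c,(220+x/4,y/4))*1000).round(1))
E
python3 - <<'E'
import sys;sys.path.insert(0,'.')
from h import *
c=cam('side');cv2.imwrite('pics/s1.png',c['color'][130:280,210:390][:,:,::-1].repeat(4,0).repeat(4,1))
E
```

```text
[0.4747306  0.02154229 0.10016754] [-0.18219096 -1.99540863  0.92816624]
Lprong [108.9 -24.  -36. ]
Rprong [104.7  25.8 -33.3]
Ltip [122.  -23.4 -39.6]
Rtip [122.9  25.3 -36.9]
slabL [ 81.  -22.2 -30.8]
slabR [ 81.   23.2 -28.2]
bolt [108.2  -3.6 -29.5]
nut cornerTL [122.  -15.  -20.3]
nutTR [121.3   9.8 -21.1]
nutBR [ 95.1   6.8 -21.5]
nutBL [ 96.8 -14.7 -20.5]
Lin [109.2 -16.8 -34.4]
Lin0 [ 94.8 -17.1 -32.3]
Rin [109.3  18.5 -34.3]
Rin0 [ 89.7  18.3 -30.9]
```

View pics/s1.png

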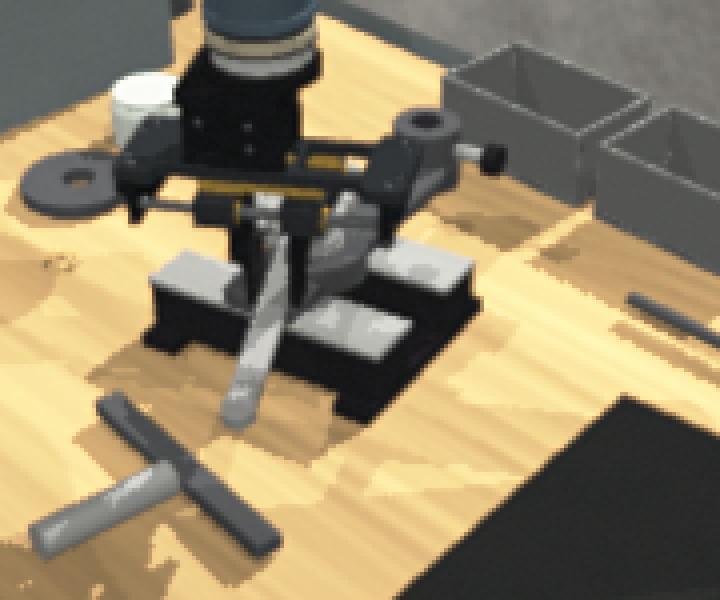

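Emit:
send_rows(deltas=[{"tx": 0, "ty": 0, "tz": -2, "rx": 0, "ry": 0, "rz": 0}, {"tx": 0, "ty": 0, "tz": -4, "rx": 0, "ry": 0, "rz": 0}, {"tx": 0, "ty": 0, "tz": -4, "rx": 0, "ry": 0, "rz": 0}, {"tx": 0, "ty": 0, "tz": -4, "rx": 0, "ry": 0, "rz": 0}, {"tx": 0, "ty": 0, "tz": -4, "rx": 0, "ry": 0, "rz": 0}])

```text
time: 18.3
position: [0.4734, 0.0219, 0.1394]
tool_rot: [0.955, 0.297, -0.001, -0.0]
ft_force: [-0.4, 0.7, -3.2]
grip_width: 0.0191
```

```bash
cat > jaw.py <<'E'
from h import *
import sys
def jaw(save):
    for i in range(2): o=robot.get_obs();print(o['position'].round(4),o['ft_force'].round(2)); c=cam('wrist')
    cv2.imwrite('pics/'+save,c['color'][0:150,220:420][:,:,::-1].repeat(4,0).repeat(4,1))
    np.savez('last.npz',color=c['color'],z=c['z_map'],K=c['intrinsics'],C=c['tool_from_camera'])
    o=robot.get_obs();R=Ro.from_quat(o['tool_rot']).as_matrix()
    Pw,u,v=cloud(c); c['W']=np.array(c['tool_from_camera']);P,_,_=cloud(c)
    w=(u>220)&(u<420)&(v<150)
    # nut top by world height
    nt=w&(np.hypot(Pw[:,0]-.562,Pw[:,1]-.086)<.026)&(Pw[:,2]>.117)&(Pw[:,2]<.1235)
    bt=w&(np.hypot(Pw[:,0]-.562,Pw[:,1]-.086)<.016)&(Pw[:,2]>.1255)&(Pw[:,2]<.131)
    for n,m in(('nuttop',nt),('bolt',bt)):
        if m.sum()>30:
            print(n,m.sum(),'world',Pw[m].mean(0).round(4),'tool rect',cv2.minAreaRect(P[m][:,:2].astype(np.float32)*1000),'z',P[m][:,2].mean()*1000)
    return c,P,Pw,u,v
if __name__=='__main__':
    jaw(sys.argv[1]); a=.604;n=np.array([.562,.086])
    plan(np.r_[n-.11*np.array([np.cos(a),np.sin(a)]),.1],a-np.pi/2)
E
python3 - <<'E'
from jaw import *
c,P,Pw,u,v=jaw('w11z.png')
m=(P[:,2]<0)&(P[:,2]>-.06)&(abs(P[:,1])<.036)&(P[:,0]>.06)&(P[:,0]<.13)
hh=P[m];A=np.c_[hh[:,:2],np.ones(len(hh))];s=np.linalg.lstsq(A,hh[:,2],rcond=None)[0]
for k in range(3):
    r=A@s-hh[:,2];g=abs(r)<.004;s=np.linalg.lstsq(A[g],hh[g,2],rcond=None)[0]
print('plane',s,g.sum())
E
```

```text
[0.4734 0.0219 0.1394] [-0.38  0.71 -3.24]
[0.4732 0.0219 0.1391] [ 0.07  0.26 -3.83]
nuttop 1808 world [0.5617 0.0852 0.1214] tool rect ((109.2895736694336, -2.0032453536987305), (29.969858169555664, 29.83476448059082), 89.989990234375) z 17.467442211911262
bolt 840 world [0.562  0.0857 0.1297] tool rect ((109.47838592529297, -2.080124855041504), (17.156435012817383, 18.111032485961914), 88.30248260498047) z 9.155575834080242
plane [-0.19303266  0.02325272 -0.00978684] 13394
```

View pics/w11z.png

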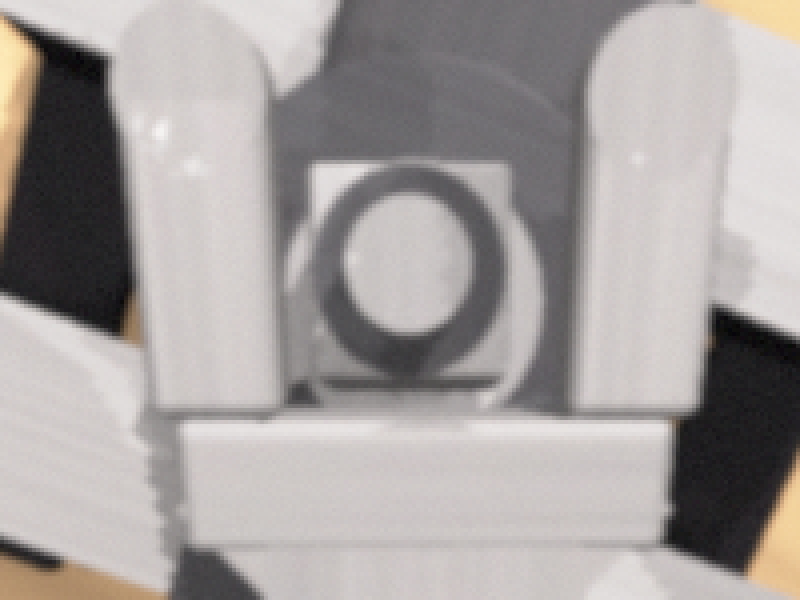

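Emit:
send_rows(deltas=[{"tx": 0, "ty": -0.2, "tz": -0.5, "rx": -0.02, "ry": -0.1, "rz": 0}, {"tx": 0, "ty": -0.2, "tz": -0.5, "rx": -0.02, "ry": -0.19, "rz": 0}, {"tx": 0, "ty": -0.2, "tz": -0.5, "rx": -0.02, "ry": -0.19, "rz": 0}, {"tx": 0, "ty": -0.2, "tz": -0.5, "rx": -0.02, "ry": -0.19, "rz": 0}])

```text
time: 18.73
position: [0.4734, 0.024, 0.1439]
tool_rot: [0.95, 0.297, -0.087, 0.037]
ft_force: [0.5, -0.2, -3.8]
grip_width: 0.0189
```

```bash
cat > jw.py <<'E'
from jaw import *
def lv(save):
    """all in a levelled frame at TCP: x along wrench (horizontal), y left/right, z up"""
    c,P,Pw,u,v=jaw(save)
    o=robot.get_obs();R=Ro.from_quat(o['tool_rot']).as_matrix();x=R[:,0].copy();x[2]=0;x/=np.linalg.norm(x);y=np.cross([0,0,-1.],x)
    L=np.c_[(Pw-o['position'])@x,(Pw-o['position'])@y,Pw[:,2]]
    w=(v<150)
    m=w&(L[:,0]>.06)&(L[:,0]<.135)&(abs(L[:,1])<.04)&(abs(L[:,2]-o['position'][2]-.009)<.012)
    # exclude nut/bolt
    m&=~((np.hypot(Pw[:,0]-.562,Pw[:,1]-.086)<.0150))
    h=L[m];A=np.c_[h[:,:2],np.ones(len(h))];s=np.linalg.lstsq(A,h[:,2],rcond=None)[0]
    for k in range(4):
        g=abs(A@s-h[:,2])<.003;s=np.linalg.lstsq(A[g],h[g,2],rcond=None)[0]
    hg=h[g];print('head plane slopes (x,y) z0',s.round(4),'ztop@jaw',(s@[.11,0,1]).round(4),g.sum())
    for xs in (.1,.108,.116):
        q=hg[abs(hg[:,0]-xs)<.003];a=q[q[:,1]<0][:,1];b=q[q[:,1]>0][:,1]
        print(xs,'inner y',np.percentile(a,98).round(4),np.percentile(b,2).round(4),'outer',a.min().round(4),b.max().round(4))
    q=hg[abs(hg[:,1])<.009];print('jaw bottom x',np.percentile(q[:,0],98).round(4))
    nt=w&(np.hypot(Pw[:,0]-.562,Pw[:,1]-.086)<.026)&(Pw[:,2]>.117)&(Pw[:,2]<.1235)
    if nt.sum()>50: print('nut lev',cv2.minAreaRect(L[nt][:,:2].astype(np.float32)*1000),L[nt][:,2].mean())
if __name__=='__main__': lv(sys.argv[1])
E
python3 jw.py w12z.png
```

```text
[0.4734 0.024  0.1439] [ 0.49 -0.18 -3.83]
[0.4723 0.0237 0.144 ] [ 0.35  0.45 -3.62]
nuttop 2288 world [0.563  0.0864 0.1215] tool rect ((111.82838439941406, -0.2905902862548828), (29.586856842041016, 30.12162208557129), 0.2377721518278122) z 1.3258847163917413
bolt 1025 world [0.5622 0.0858 0.1298] tool rect ((110.03533935546875, -0.3107938766479492), (17.555126190185547, 17.35841941833496), 88.77406311035156) z -6.6407893021452225
head plane slopes (x,y) z0 [ 0.0013 -0.0046  0.1537] ztop@jaw 0.1538 12408
0.1 inner y -0.0168 0.0164 outer -0.0326 0.0322
0.108 inner y -0.017 0.0164 outer -0.0325 0.0323
0.116 inner y -0.0169 0.0164 outer -0.0325 0.0323
jaw bottom x 0.0916
nut lev ((109.76898956298828, -0.23962116241455078), (30.130735397338867, 29.804336547851562), 89.80929565429688) 0.12147739384290265
```

View pics/w12z.png

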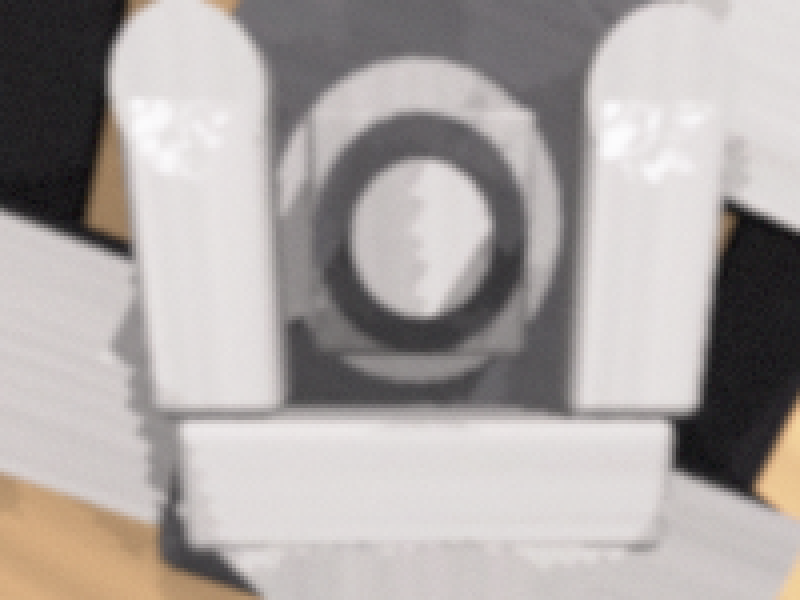

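```bash
python3 - <<'E'
from h import *
o=robot.get_obs();R=Ro.from_quat(o['tool_rot']);print('down 1cm:',R.inv().apply([0,0,-1]).round(3))
E
```

```text
down 1cm: [ 0.189 -0.018  0.982]
```

Emit:
send_rows(deltas=[{"tx": 0.11, "ty": -0.01, "tz": 0.6, "rx": 0, "ry": 0, "rz": 0}, {"tx": 0.23, "ty": -0.02, "tz": 1.2, "rx": 0, "ry": 0, "rz": 0}, {"tx": 0.33, "ty": -0.03, "tz": 1.7, "rx": 0, "ry": 0, "rz": 0}, {"tx": 0.33, "ty": -0.03, "tz": 1.7, "rx": 0, "ry": 0, "rz": 0}, {"tx": 0.33, "ty": -0.03, "tz": 1.7, "rx": 0, "ry": 0, "rz": 0}])

```text
time: 19.25
position: [0.4725, 0.023, 0.1273]
tool_rot: [0.951, 0.295, -0.088, 0.037]
ft_force: [-0.2, 1.3, -3.2]
grip_width: 0.0193
```

```bash
python3 jw.py w13z.png
```

```text
[0.4725 0.023  0.1273] [-0.2   1.25 -3.22]
[0.4729 0.023  0.1276] [-0.1   0.06 -3.45]
nuttop 2738 world [0.5632 0.0865 0.1215] tool rect ((108.6993179321289, -1.009932518005371), (30.153125762939453, 29.421863555908203), 89.8360595703125) z -14.919241790288025
bolt 1291 world [0.5621 0.086  0.1297] tool rect ((106.59497833251953, -4.205399513244629), (17.425559997558594, 24.44869041442871), 0.08093281090259552) z -22.787367715246667
head plane slopes (x,y) z0 [ 0.0006 -0.0024  0.1372] ztop@jaw 0.1373 12402
0.1 inner y -0.017 0.0163 outer -0.0327 0.0319
0.108 inner y -0.017 0.0162 outer -0.0328 0.032
0.116 inner y -0.0171 0.0163 outer -0.0328 0.0319
jaw bottom x 0.0907
nut lev ((108.91421508789062, -1.3477306365966797), (30.138477325439453, 29.46908187866211), 89.7088623046875) 0.12147702892457095
```

View pics/w13z.png

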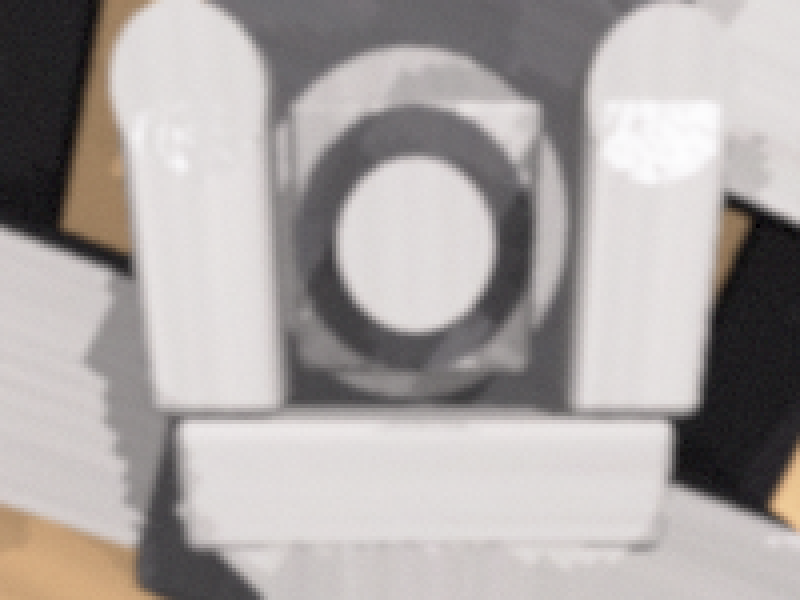

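Emit:
send_rows(deltas=[{"tx": 0, "ty": -0.12, "tz": 0, "rx": 0, "ry": 0, "rz": 0}, {"tx": 0, "ty": -0.12, "tz": 0, "rx": 0, "ry": 0, "rz": 0}, {"tx": 0.1, "ty": -0.13, "tz": 0.4, "rx": 0, "ry": 0, "rz": 0}, {"tx": 0.16, "ty": -0.14, "tz": 0.8, "rx": 0, "ry": 0, "rz": 0}, {"tx": 0.16, "ty": -0.14, "tz": 0.8, "rx": 0, "ry": 0, "rz": 0}])

```text
time: 19.77
position: [0.4719, 0.0243, 0.1189]
tool_rot: [0.95, 0.296, -0.088, 0.037]
ft_force: [-1.4, -0.4, -4.0]
grip_width: 0.0191
```

```bash
python3 jw.py w14z.png
```

```text
[0.4719 0.0243 0.1189] [-1.38 -0.35 -3.95]
[0.472  0.0243 0.1191] [-0.37  0.22 -3.59]
nuttop 3446 world [0.5627 0.0863 0.1214] tool rect ((106.89251708984375, 0.4618511199951172), (35.644866943359375, 36.852657318115234), 89.72381591796875) z -23.130826949835146
bolt 1427 world [0.5622 0.0859 0.1297] tool rect ((105.06936645507812, 1.0304203033447266), (17.51070785522461, 17.47166633605957), 0.8903637528419495) z -31.19320784168912
head plane slopes (x,y) z0 [ 0.0004 -0.0031  0.1287] ztop@jaw 0.1287 12405
0.1 inner y -0.017 0.0163 outer -0.0328 0.0321
0.108 inner y -0.017 0.0162 outer -0.0328 0.0319
0.116 inner y -0.0171 0.0162 outer -0.0328 0.032
jaw bottom x 0.0908
nut lev ((109.1611328125, -0.12160682678222656), (35.65446853637695, 37.17474365234375), 89.58535766601562) 0.12141111367784246
```

View pics/w14z.png

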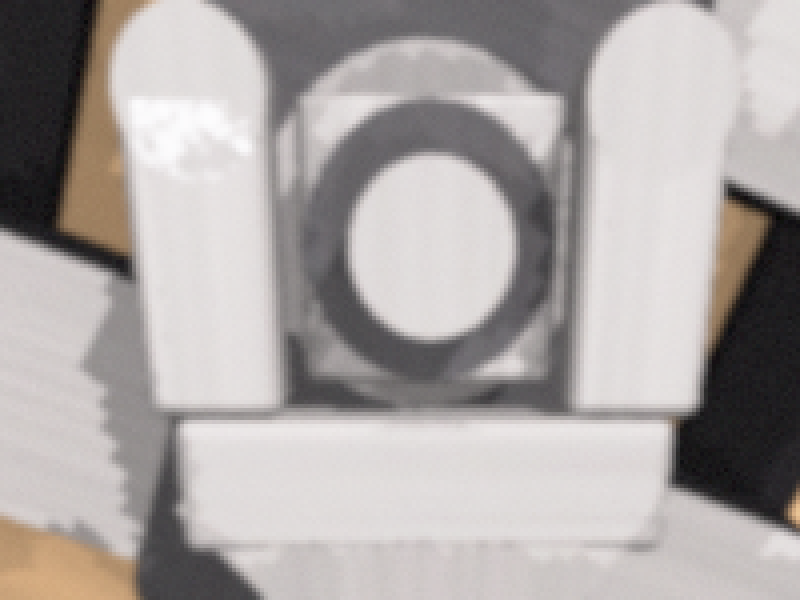

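Emit:
send_rows(deltas=[{"tx": 0.09, "ty": 0.02, "tz": 0.5, "rx": 0, "ry": 0, "rz": 0}, {"tx": 0.19, "ty": 0.01, "tz": 1.0, "rx": 0, "ry": 0, "rz": 0}, {"tx": 0.29, "ty": 0, "tz": 1.5, "rx": 0, "ry": 0, "rz": 0}, {"tx": 0.38, "ty": 0, "tz": 2.0, "rx": 0, "ry": 0, "rz": 0}, {"tx": 0.38, "ty": 0, "tz": 2.0, "rx": 0, "ry": 0, "rz": 0}])

```text
time: 20.28
position: [0.4718, 0.0239, 0.0981]
tool_rot: [0.95, 0.296, -0.089, 0.037]
ft_force: [-0.6, -1.2, -3.0]
grip_width: 0.0194
```

```bash
python3 jw.py w15z.png; python3 - <<'E'
from h import *
o=robot.get_obs();print(o['moment'],o['q'],Ro.from_quat(o['tool_rot']).as_matrix().round(3).tolist())
E
```

```text
[0.4718 0.0239 0.0981] [-0.58 -1.16 -2.96]
[0.4721 0.0239 0.0985] [ 0.44  0.59 -2.96]
nuttop 4121 world [0.5632 0.0868 0.1215] tool rect ((103.29421997070312, 0.7261142730712891), (30.13182258605957, 29.66928482055664), 89.93731689453125) z -43.62991602288927
bolt 2008 world [0.5623 0.0859 0.1298] tool rect ((101.13024139404297, 0.8928279876708984), (17.588844299316406, 17.717449188232422), 37.272159576416016) z -51.492357596761856
head plane slopes (x,y) z0 [ 0.0002 -0.0034  0.1081] ztop@jaw 0.1081 12284
0.1 inner y -0.0171 0.0168 outer -0.0328 0.0321
0.108 inner y -0.0171 0.0168 outer -0.0329 0.032
0.116 inner y -0.0172 0.0168 outer -0.0328 0.032
jaw bottom x 0.0907
nut lev ((108.86486053466797, -0.22902965545654297), (30.137161254882812, 30.293079376220703), 89.7217025756836) 0.12149391884720079
[ 0.0213455  -0.05303238 -0.02935305] [-0.09630532  0.58756413  1.80683161 -0.17709237  0.88929532  0.99295792] [[0.81, 0.569, -0.145], [0.555, -0.822, -0.123], [-0.19, 0.019, -0.982]]
```

View pics/w15z.png

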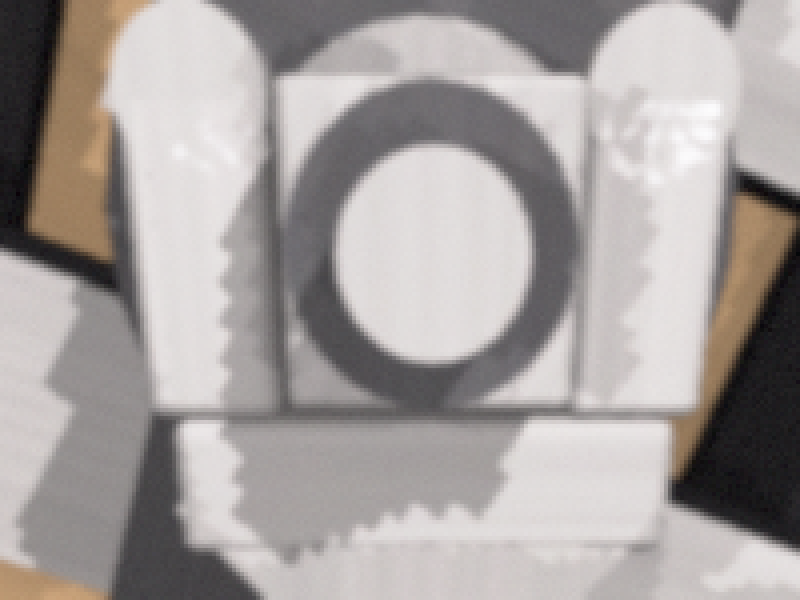

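```bash
cat > arc.py <<'E'
from h import *
def arc(ths,r=None,N=(.562,.086)):
    o=robot.get_obs();R=Ro.from_quat(o['tool_rot']);x=R.as_matrix()[:,0].copy();x[2]=0;x/=np.linalg.norm(x)
    d=-(r or .1095)*x
    for t in ths:
        Z=Ro.from_euler('z',-t);tt=R.inv().apply(Z.apply(d)-d)*100;rv=(R.inv()*Z*R).as_rotvec()
        print({k:round(float(v),3) for k,v in zip(('tx','ty','tz','rx','ry','rz'),np.r_[tt,rv])})
    print('head',np.arctan2(x[1],x[0]),o['position'],o['ft_force'].round(1),o['moment'].round(2),o['grip_width'])
if __name__=='__main__':
    import sys;arc([float(a) for a in sys.argv[1:]])
E
python3 arc.py .07 .14 .2 .25 .3
```

```text
{'tx': 0.026, 'ty': -0.766, 'tz': -0.02, 'rx': 0.013, 'ry': -0.001, 'rz': 0.069}
{'tx': 0.105, 'ty': -1.527, 'tz': -0.05, 'rx': 0.027, 'ry': -0.003, 'rz': 0.137}
{'tx': 0.214, 'ty': -2.174, 'tz': -0.084, 'rx': 0.038, 'ry': -0.004, 'rz': 0.196}
{'tx': 0.334, 'ty': -2.707, 'tz': -0.118, 'rx': 0.047, 'ry': -0.005, 'rz': 0.245}
{'tx': 0.48, 'ty': -3.234, 'tz': -0.156, 'rx': 0.057, 'ry': -0.006, 'rz': 0.294}
head 0.6011725093409428 [0.47238798 0.02389511 0.09883625] [-0.1  0.1 -3.5] [ 0.02 -0.05 -0.03] 0.019437347697500374
```

Emit:
send_rows(deltas=[{"tx": 0.03, "ty": -0.77, "tz": -0.02, "rx": 0.013, "ry": -0.001, "rz": 0.069}, {"tx": 0.1, "ty": -1.53, "tz": -0.05, "rx": 0.027, "ry": -0.003, "rz": 0.137}, {"tx": 0.21, "ty": -2.17, "tz": -0.08, "rx": 0.038, "ry": -0.004, "rz": 0.196}, {"tx": 0.33, "ty": -2.71, "tz": -0.12, "rx": 0.047, "ry": -0.005, "rz": 0.245}, {"tx": 0.48, "ty": -3.23, "tz": -0.16, "rx": 0.057, "ry": -0.006, "rz": 0.294}])

```text
time: 20.8
position: [0.4594, 0.0515, 0.0997]
tool_rot: [0.984, 0.151, -0.092, 0.026]
ft_force: [0.4, -6.8, -4.6]
grip_width: 0.0193
```

```bash
python3 jw.py w16z.png; python3 arc.py .06 .12 .18 .24 .27
```

```text
[0.4594 0.0515 0.0997] [ 0.36 -6.83 -4.55]
[0.4591 0.0523 0.0997] [ 0.55 -5.9  -3.83]
nuttop 4021 world [0.5635 0.0864 0.1215] tool rect ((102.5487060546875, -0.4442272186279297), (30.24350929260254, 29.621572494506836), 80.50801086425781) z -42.16742023351818
bolt 1912 world [0.5623 0.0858 0.1298] tool rect ((100.60450744628906, -0.2190685272216797), (17.71208381652832, 17.51382064819336), 26.63922119140625) z -50.01791765132227
head plane slopes (x,y) z0 [-0.0015 -0.0011  0.1093] ztop@jaw 0.1091 12068
0.1 inner y -0.0181 0.0169 outer -0.0338 0.0313
0.108 inner y -0.0181 0.0158 outer -0.0336 0.0311
0.116 inner y -0.0191 0.0152 outer -0.0337 0.0308
jaw bottom x 0.0907
nut lev ((108.14873504638672, -1.2176437377929688), (30.238283157348633, 30.05220603942871), 80.62664031982422) 0.12152161285718537
{'tx': 0.019, 'ty': -0.656, 'tz': -0.019, 'rx': 0.011, 'ry': -0.001, 'rz': 0.059}
{'tx': 0.077, 'ty': -1.31, 'tz': -0.045, 'rx': 0.023, 'ry': -0.003, 'rz': 0.118}
{'tx': 0.174, 'ty': -1.959, 'tz': -0.078, 'rx': 0.034, 'ry': -0.004, 'rz': 0.177}
{'tx': 0.308, 'ty': -2.601, 'tz': -0.118, 'rx': 0.045, 'ry': -0.005, 'rz': 0.236}
{'tx': 0.39, 'ty': -2.918, 'tz': -0.141, 'rx': 0.051, 'ry': -0.006, 'rz': 0.265}
head 0.3039839629211067 [0.4591833  0.05210236 0.09959751] [ 0.6 -5.1 -4.7] [-0.83 -0.12  0.4 ] 0.01908780285858275
```

View pics/w16z.png

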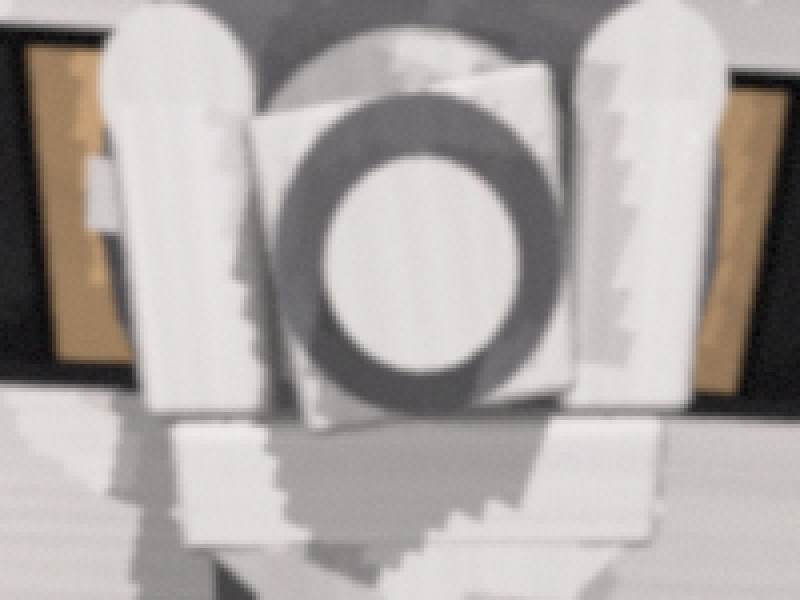

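Emit:
send_rows(deltas=[{"tx": 0.02, "ty": -0.66, "tz": -0.02, "rx": 0.011, "ry": -0.001, "rz": 0.059}, {"tx": 0.08, "ty": -1.31, "tz": -0.04, "rx": 0.023, "ry": -0.003, "rz": 0.118}, {"tx": 0.17, "ty": -1.96, "tz": -0.08, "rx": 0.034, "ry": -0.004, "rz": 0.177}, {"tx": 0.31, "ty": -2.6, "tz": -0.12, "rx": 0.045, "ry": -0.005, "rz": 0.236}, {"tx": 0.39, "ty": -2.92, "tz": -0.14, "rx": 0.051, "ry": -0.006, "rz": 0.265}])

```text
time: 21.32
position: [0.454, 0.0809, 0.0996]
tool_rot: [0.995, 0.017, -0.095, 0.013]
ft_force: [-0.6, -7.0, -3.5]
grip_width: 0.0194
```

```bash
python3 jw.py w17z.png; python3 arc.py .06 .12 .17 .2 .22
```

```text
[0.454  0.0809 0.0996] [-0.57 -6.97 -3.54]
[0.454  0.0812 0.0995] [ 0.64 -6.4  -3.49]
nuttop 4031 world [0.5636 0.086  0.1215] tool rect ((102.43257141113281, -0.06510734558105469), (30.19784927368164, 29.66015625), 80.68157196044922) z -42.27058442598958
bolt 1929 world [0.5622 0.0857 0.1298] tool rect ((100.43003845214844, 0.07599830627441406), (17.789169311523438, 17.431976318359375), 46.541839599609375) z -50.132329842705154
head plane slopes (x,y) z0 [-0.0007 -0.0011  0.1091] ztop@jaw 0.1091 12073
0.1 inner y -0.0178 0.0172 outer -0.0334 0.0311
0.108 inner y -0.0179 0.016 outer -0.0333 0.0312
0.116 inner y -0.0189 0.0155 outer -0.0335 0.0311
jaw bottom x 0.0906
nut lev ((108.05040740966797, -0.9676113128662109), (30.18983268737793, 30.00299835205078), 80.70697784423828) 0.12147961604238855
{'tx': 0.019, 'ty': -0.656, 'tz': -0.019, 'rx': 0.011, 'ry': -0.001, 'rz': 0.059}
{'tx': 0.077, 'ty': -1.31, 'tz': -0.045, 'rx': 0.023, 'ry': -0.003, 'rz': 0.118}
{'tx': 0.155, 'ty': -1.851, 'tz': -0.072, 'rx': 0.032, 'ry': -0.004, 'rz': 0.167}
{'tx': 0.214, 'ty': -2.174, 'tz': -0.091, 'rx': 0.038, 'ry': -0.004, 'rz': 0.196}
{'tx': 0.259, 'ty': -2.388, 'tz': -0.104, 'rx': 0.042, 'ry': -0.005, 'rz': 0.216}
head 0.03427347165181172 [0.45403515 0.0809662  0.09954325] [ 0.7 -6.1 -3.8] [-0.95 -0.03  0.42] 0.019073758170242962
```

View pics/w17z.png

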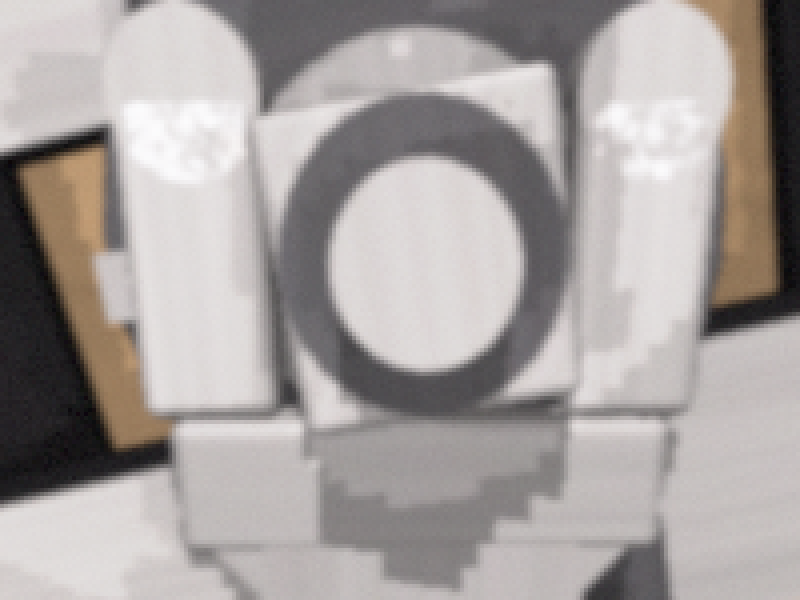

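Emit:
send_rows(deltas=[{"tx": 0.02, "ty": -0.66, "tz": -0.02, "rx": 0.011, "ry": -0.001, "rz": 0.059}, {"tx": 0.08, "ty": -1.31, "tz": -0.04, "rx": 0.023, "ry": -0.003, "rz": 0.118}, {"tx": 0.16, "ty": -1.85, "tz": -0.07, "rx": 0.032, "ry": -0.004, "rz": 0.167}, {"tx": 0.21, "ty": -2.17, "tz": -0.09, "rx": 0.038, "ry": -0.004, "rz": 0.196}, {"tx": 0.21, "ty": -2.17, "tz": -0.09, "rx": 0.038, "ry": -0.004, "rz": 0.196}])

```text
time: 21.83
position: [0.4552, 0.1025, 0.0995]
tool_rot: [0.992, -0.081, -0.095, 0.004]
ft_force: [0.7, -6.3, -4.3]
grip_width: 0.0194
```

```bash
python3 jw.py w18z.png; python3 arc.py .04 .06 .08
```

```text
[0.4552 0.1025 0.0995] [ 0.65 -6.29 -4.27]
[0.4553 0.1024 0.0995] [ 1.39 -6.08 -4.05]
nuttop 4028 world [0.5636 0.0857 0.1215] tool rect ((102.39457702636719, -0.15260887145996094), (30.13374900817871, 29.682703018188477), 80.73789978027344) z -42.276747037309065
bolt 1936 world [0.5622 0.0856 0.1298] tool rect ((100.3651351928711, 0.061722755432128906), (17.71529197692871, 17.42668342590332), 66.30540466308594) z -50.16475839155755
head plane slopes (x,y) z0 [-0.0008 -0.0005  0.1092] ztop@jaw 0.1091 12085
0.1 inner y -0.0177 0.0171 outer -0.0335 0.0313
0.108 inner y -0.0179 0.016 outer -0.0336 0.0312
0.116 inner y -0.0189 0.0154 outer -0.0337 0.0311
jaw bottom x 0.0906
nut lev ((107.96635437011719, -1.0537872314453125), (30.14113426208496, 30.109092712402344), 80.63397979736328) 0.12148708832159498
{'tx': 0.009, 'ty': -0.438, 'tz': -0.012, 'rx': 0.008, 'ry': -0.001, 'rz': 0.039}
{'tx': 0.019, 'ty': -0.656, 'tz': -0.019, 'rx': 0.011, 'ry': -0.001, 'rz': 0.059}
{'tx': 0.034, 'ty': -0.875, 'tz': -0.027, 'rx': 0.015, 'ry': -0.002, 'rz': 0.079}
head -0.16476883912575827 [0.45522937 0.1023689  0.09951376] [-1.2 -6.7 -3.2] [-1.09 -0.01  0.4 ] 0.019421927861807693
```

Emit:
send_rows(deltas=[{"tx": 0.01, "ty": -0.44, "tz": -0.01, "rx": 0.008, "ry": -0.001, "rz": 0.039}, {"tx": 0.02, "ty": -0.66, "tz": -0.02, "rx": 0.011, "ry": -0.001, "rz": 0.059}, {"tx": 0.02, "ty": -0.66, "tz": -0.02, "rx": 0.011, "ry": -0.001, "rz": 0.059}])

```text
time: 22.18
position: [0.4559, 0.1065, 0.0994]
tool_rot: [0.989, -0.108, -0.096, 0.004]
ft_force: [-1.6, -13.7, -3.2]
grip_width: 0.0194
```

```bash
python3 jw.py w19z.png; python3 arc.py -.05 -.1 -.13
```

```text
[0.4559 0.1065 0.0994] [ -1.6  -13.67  -3.25]
[0.4559 0.1065 0.0994] [ -1.35 -13.26  -3.65]
nuttop 4030 world [0.5636 0.0855 0.1215] tool rect ((102.40360260009766, -1.7526302337646484), (30.22601890563965, 29.685483932495117), 77.94297790527344) z -42.459570533904916
bolt 1942 world [0.5622 0.0857 0.1298] tool rect ((100.28399658203125, -1.5294132232666016), (17.72345733642578, 17.559490203857422), 48.827762603759766) z -50.30306008776188
head plane slopes (x,y) z0 [-0.0002  0.0029  0.1091] ztop@jaw 0.1091 12054
0.1 inner y -0.0197 0.0157 outer -0.0354 0.0294
0.108 inner y -0.0199 0.0141 outer -0.0355 0.0293
0.116 inner y -0.0214 0.0133 outer -0.0357 0.0291
jaw bottom x 0.0905
nut lev ((107.91020202636719, -2.8662548065185547), (30.144916534423828, 30.23126220703125), 77.59012603759766) 0.12150937253739288
{'tx': 0.013, 'ty': 0.547, 'tz': 0.013, 'rx': -0.009, 'ry': 0.001, 'rz': -0.049}
{'tx': 0.054, 'ty': 1.093, 'tz': 0.02, 'rx': -0.019, 'ry': 0.003, 'rz': -0.098}
{'tx': 0.091, 'ty': 1.419, 'tz': 0.022, 'rx': -0.025, 'ry': 0.004, 'rz': -0.128}
head -0.2206680696740176 [0.45594541 0.10647587 0.09944085] [ -1.1 -13.2  -3. ] [-2.38  0.12  1.1 ] 0.019448641769249816
```

View pics/w19z.png

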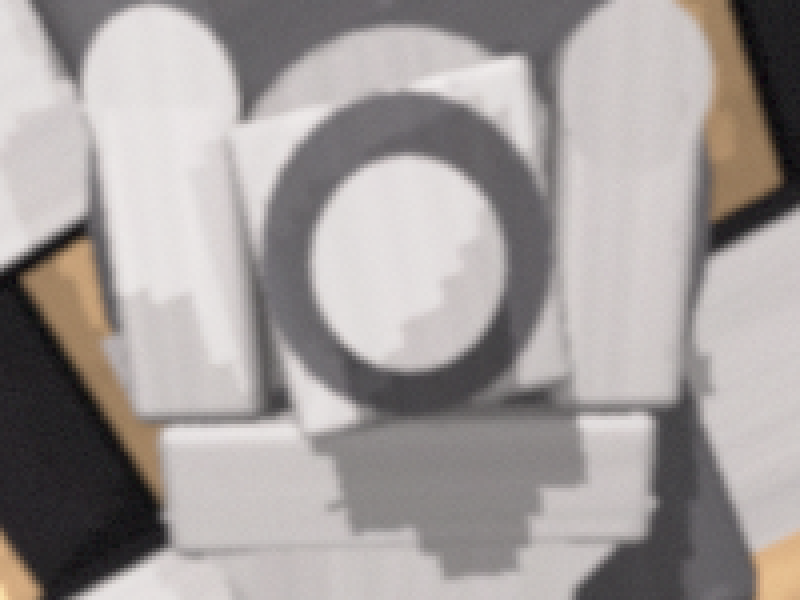

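Emit:
send_rows(deltas=[{"tx": 0.01, "ty": 0.55, "tz": 0.01, "rx": -0.009, "ry": 0.001, "rz": -0.049}, {"tx": 0.05, "ty": 1.09, "tz": 0.02, "rx": -0.019, "ry": 0.003, "rz": -0.098}, {"tx": 0.11, "ty": 1.6, "tz": 0.02, "rx": -0.028, "ry": 0.004, "rz": -0.147}, {"tx": 0.11, "ty": 1.6, "tz": 0.02, "rx": -0.028, "ry": 0.004, "rz": -0.147}])

```text
time: 22.62
position: [0.4534, 0.0944, 0.0994]
tool_rot: [0.995, -0.038, -0.095, 0.006]
ft_force: [0.6, -0.4, -3.2]
grip_width: 0.0194
```

```bash
python3 jw.py w20z.png; python3 arc.py -.02 -.03 -.05
```

```text
[0.4534 0.0944 0.0994] [ 0.58 -0.4  -3.18]
[0.4536 0.0948 0.0995] [-0.74 -0.78 -3.27]
nuttop 4059 world [0.5635 0.0858 0.1215] tool rect ((103.12948608398438, 1.1882705688476562), (30.11589813232422, 29.701461791992188), 85.1645736694336) z -42.4682513327162
bolt 1953 world [0.5622 0.0857 0.1298] tool rect ((101.1049575805664, 1.3620853424072266), (17.816179275512695, 17.507108688354492), 76.61577606201172) z -50.32949579432342
head plane slopes (x,y) z0 [ 0.0005 -0.0025  0.1091] ztop@jaw 0.1092 12219
0.1 inner y -0.0165 0.0182 outer -0.0322 0.0326
0.108 inner y -0.0166 0.0177 outer -0.0322 0.0325
0.116 inner y -0.0166 0.0169 outer -0.0321 0.0324
jaw bottom x 0.0907
nut lev ((108.76549530029297, 0.49755096435546875), (30.11818504333496, 30.089994430541992), 85.23079681396484) 0.12151242576940889
{'tx': 0.002, 'ty': 0.219, 'tz': 0.004, 'rx': -0.004, 'ry': 0.0, 'rz': -0.02}
{'tx': 0.005, 'ty': 0.328, 'tz': 0.006, 'rx': -0.006, 'ry': 0.001, 'rz': -0.029}
{'tx': 0.013, 'ty': 0.547, 'tz': 0.008, 'rx': -0.009, 'ry': 0.001, 'rz': -0.049}
head -0.07990155017885142 [0.45359232 0.0948657  0.09945897] [-0.5 -1.  -2.9] [-0.21  0.12 -0.13] 0.019209232461223164
```

View pics/w20z.png

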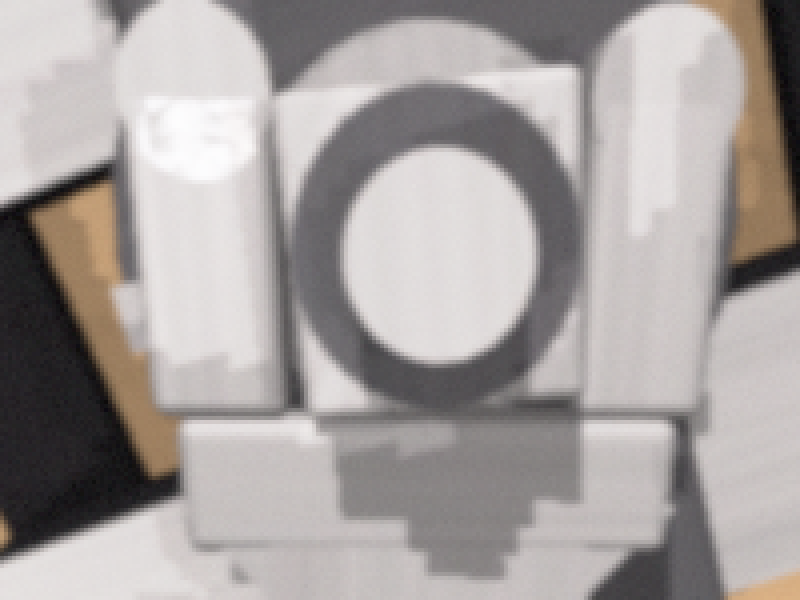

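Emit:
send_rows(deltas=[{"tx": 0.01, "ty": 0.5, "tz": 0.01, "rx": -0.009, "ry": 0.001, "rz": -0.049}, {"tx": 0.01, "ty": 0.5, "tz": 0.01, "rx": -0.009, "ry": 0.001, "rz": -0.049}, {"tx": -0.18, "ty": 0.52, "tz": -1, "rx": -0.009, "ry": 0.001, "rz": -0.049}, {"tx": -0.37, "ty": 0.54, "tz": -2, "rx": -0.009, "ry": 0.001, "rz": -0.049}, {"tx": -0.56, "ty": 0.55, "tz": -3, "rx": -0.009, "ry": 0.001, "rz": -0.049}])

```text
time: 23.13
position: [0.4539, 0.0902, 0.1311]
tool_rot: [0.995, -0.014, -0.094, 0.008]
ft_force: [0.1, -0.1, -4.0]
grip_width: 0.0191
```

Emit:
send_rows(deltas=[{"tx": -0.4, "ty": 0.04, "tz": -2, "rx": 0, "ry": 0, "rz": 0}, {"tx": -0.8, "ty": 0.08, "tz": -4, "rx": 0, "ry": 0, "rz": 0}, {"tx": -0.8, "ty": 0.08, "tz": -4, "rx": 0, "ry": 0, "rz": 0}])

```text
time: 23.38
position: [0.4562, 0.0903, 0.1748]
tool_rot: [0.996, -0.013, -0.09, 0.008]
ft_force: [1.6, -0.4, -2.6]
grip_width: 0.0198
```

```bash
python3 jw.py w21z.png; python3 - <<'E'
from h import *
plan([.511,-.2166,.165])
o=robot.get_obs();R=Ro.from_quat(o['tool_rot']);x=R.as_matrix()[:,0];h=np.arctan2(x[1],x[0]);print(h)
Z=Ro.from_euler('z',.055-h);print((R.inv()*Z*R).as_rotvec())
E
```

```text
[0.4562 0.0903 0.1748] [ 1.58 -0.37 -2.58]
[0.4554 0.0902 0.1732] [ 0.7   0.61 -3.86]
nuttop 1638 world [0.5629 0.0857 0.1215] tool rect ((114.74279022216797, 0.8778038024902344), (29.96693229675293, 29.71599006652832), 87.82866668701172) z 31.38482202435225
bolt 704 world [0.5621 0.0857 0.1298] tool rect ((112.78303527832031, 1.0856637954711914), (17.36697769165039, 17.539457321166992), 25.59834861755371) z 23.389327433176515
head plane slopes (x,y) z0 [ 0.009  -0.0036  0.1828] ztop@jaw 0.1838 12406
0.1 inner y -0.0171 0.0162 outer -0.0328 0.032
0.108 inner y -0.0172 0.0163 outer -0.0329 0.0318
0.116 inner y -0.0171 0.0162 outer -0.0329 0.0321
jaw bottom x 0.0919
nut lev ((107.89676666259766, 1.4725112915039062), (29.99599838256836, 30.036880493164062), 87.84165954589844) 0.12148244376862694
{'t_cm': [6.57, 30.51, 0.05], 'yaw_now': -1.596, 'pos': [0.4541, 0.0902, 0.1719], 'q': [-0.03, 0.47, 1.75, -0.02, 1.11, 1.58]}
-0.028476905910445053
[-0.01541845  0.00157349 -0.08202554]
```

View pics/w21z.png

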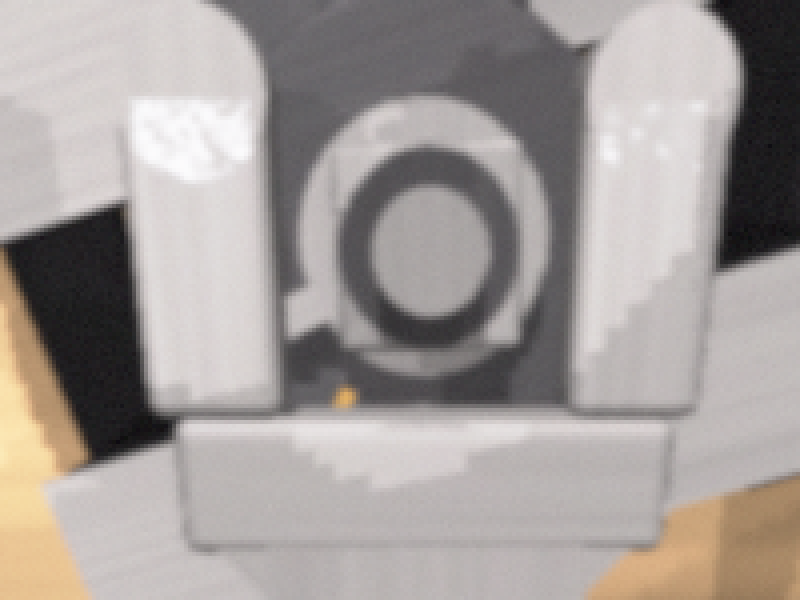

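Emit:
send_rows(deltas=[{"tx": 6.6, "ty": 30.5, "tz": 0, "rx": -0.015, "ry": 0.002, "rz": -0.082}, {"tx": 6.6, "ty": 30.5, "tz": 0, "rx": -0.015, "ry": 0.002, "rz": -0.082}, {"tx": 6.6, "ty": 30.5, "tz": 0, "rx": -0.015, "ry": 0.002, "rz": -0.082}, {"tx": 6.6, "ty": 30.5, "tz": 0, "rx": -0.015, "ry": 0.002, "rz": -0.082}, {"tx": 6.6, "ty": 30.5, "tz": 0, "rx": -0.015, "ry": 0.002, "rz": -0.082}])

```text
time: 23.9
position: [0.4907, -0.1161, 0.1651]
tool_rot: [0.995, 0.028, -0.095, 0.011]
ft_force: [0.5, 0.6, -2.4]
grip_width: 0.0192
```

```bash
python3 - <<'E'
from h import *
plan([.511,-.2166,.1])
o=robot.get_obs();R=Ro.from_quat(o['tool_rot']);x=R.as_matrix()[:,0];h=np.arctan2(x[1],x[0]);print(h)
E
```

```text
{'t_cm': [2.68, 10.04, 6.29], 'yaw_now': -1.512, 'pos': [0.4907, -0.1161, 0.1651], 'q': [-0.39, 0.52, 1.66, -0.11, 1.12, 1.18]}
0.05551446510904085
```

Emit:
send_rows(deltas=[{"tx": 2, "ty": 10, "tz": 2, "rx": 0, "ry": 0, "rz": 0}, {"tx": 2.7, "ty": 10, "tz": 6.3, "rx": 0, "ry": 0, "rz": 0}, {"tx": 2.7, "ty": 10, "tz": 6.3, "rx": 0, "ry": 0, "rz": 0}, {"tx": 2.7, "ty": 10, "tz": 6.3, "rx": 0, "ry": 0, "rz": 0}, {"tx": 2.7, "ty": 10, "tz": 6.3, "rx": 0, "ry": 0, "rz": 0}])

```text
time: 24.32
position: [0.5098, -0.2154, 0.0976]
tool_rot: [0.995, 0.027, -0.097, 0.01]
ft_force: [-0.1, 0.7, -3.3]
grip_width: 0.0189
```

```bash
python3 jw.py w22z.png; python3 - <<'E'
from h import *
plan([.511,-.2166,.025])
c=cam('side');cv2.imwrite('pics/s2.png',c['color'][150:350,270:500][:,:,::-1].repeat(3,0).repeat(3,1))
E
```

```text
[ 0.5098 -0.2154  0.0976] [-0.11  0.74 -3.28]
[ 0.5104 -0.2144  0.0991] [-1.23  0.36 -2.97]
head plane slopes (x,y) z0 [-0.0028 -0.0072  0.1088] ztop@jaw 0.1085 12415
0.1 inner y -0.0164 0.0169 outer -0.032 0.0325
0.108 inner y -0.0165 0.0169 outer -0.032 0.0326
0.116 inner y -0.0164 0.0169 outer -0.0321 0.0328
jaw bottom x 0.0901
{'t_cm': [1.41, 0.14, 7.41], 'yaw_now': -1.513, 'pos': [0.5111, -0.214, 0.1004], 'q': [-0.53, 0.67, 1.59, -0.14, 1.04, 1.06]}
```

View pics/s2.png

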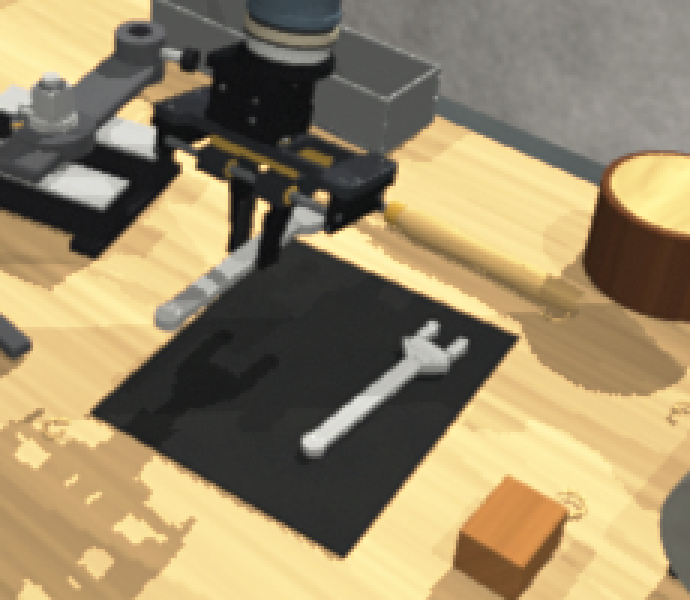

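Emit:
send_rows(deltas=[{"tx": 0.7, "ty": 0, "tz": 3.6, "rx": 0, "ry": 0, "rz": 0}, {"tx": 1.4, "ty": 0, "tz": 7.2, "rx": 0, "ry": 0, "rz": 0}, {"tx": 1.4, "ty": 0, "tz": 7.2, "rx": 0, "ry": 0, "rz": 0}, {"tx": 1.4, "ty": 0, "tz": 7.2, "rx": 0, "ry": 0, "rz": 0}])

```text
time: 24.8
position: [0.5107, -0.2142, 0.0273]
tool_rot: [0.995, 0.029, -0.096, 0.011]
ft_force: [0.7, 0.2, -2.3]
grip_width: 0.0197
```

Emit:
send_rows(deltas=[{"tx": 0.1, "ty": 0, "tz": 0.5, "rx": 0, "ry": 0, "rz": 0}, {"tx": 0.2, "ty": 0, "tz": 1, "rx": 0, "ry": 0, "rz": 0}, {"tx": 0.27, "ty": 0, "tz": 1.4, "rx": 0, "ry": 0, "rz": 0}, {"tx": 0.27, "ty": 0, "tz": 1.4, "rx": 0, "ry": 0, "rz": 0}])

```text
time: 25.13
position: [0.5129, -0.2169, 0.0147]
tool_rot: [0.995, 0.028, -0.093, 0.012]
ft_force: [-0.1, 0.0, -4.2]
grip_width: 0.0191
```

```bash
python3 jw.py w23z.png; python3 - <<'E'
from h import *
plan([.511,-.2166,.007])
E
```

```text
[ 0.5129 -0.2169  0.0147] [-0.11  0.05 -4.19]
[ 0.5127 -0.2168  0.0147] [-1.06  0.33 -3.43]
head plane slopes (x,y) z0 [ 0.0034 -0.0032  0.0243] ztop@jaw 0.0246 12394
0.1 inner y -0.0171 0.0162 outer -0.0329 0.0321
0.108 inner y -0.0171 0.0162 outer -0.0329 0.0318
0.116 inner y -0.0172 0.0162 outer -0.0328 0.0318
jaw bottom x 0.0908
{'t_cm': [-0.02, -0.05, 0.78], 'yaw_now': -1.512, 'pos': [0.5127, -0.2169, 0.0146], 'q': [-0.53, 0.8, 1.62, -0.16, 0.88, 1.09]}
```

Emit:
send_rows(deltas=[{"tx": 0.07, "ty": 0, "tz": 0.35, "rx": 0, "ry": 0, "rz": 0}, {"tx": 0.13, "ty": 0, "tz": 0.7, "rx": 0, "ry": 0, "rz": 0}, {"tx": 0.13, "ty": 0, "tz": 0.7, "rx": 0, "ry": 0, "rz": 0}])

```text
time: 25.48
position: [0.5127, -0.2171, 0.0065]
tool_rot: [0.995, 0.028, -0.094, 0.012]
ft_force: [1.1, 0.2, -2.3]
grip_width: 0.0192
```

Emit:
send_rows(deltas=[{"tx": 0.02, "ty": 0, "tz": 0.1, "rx": 0, "ry": 0, "rz": 0}, {"tx": 0.03, "ty": 0, "tz": 0.15, "rx": 0, "ry": 0, "rz": 0}])

```text
time: 25.65
position: [0.5127, -0.2171, 0.0063]
tool_rot: [0.995, 0.028, -0.094, 0.012]
ft_force: [-0.6, 1.2, 10.1]
grip_width: 0.0191
```

```bash
python3 jw.py w24z.png
```

```text
[ 0.5127 -0.2171  0.0063] [-0.6   1.2  10.09]
[ 0.5127 -0.2171  0.0063] [-0.69  0.5   6.51]
head plane slopes (x,y) z0 [-0.2532 -0.0008  0.037 ] ztop@jaw 0.0091 10124
0.1 inner y -0.0168 0.016 outer -0.0325 0.032
0.108 inner y -0.0034 0.0071 outer -0.017 0.0164
0.116 inner y -0.0007 0.0001 outer -0.04 0.0399
jaw bottom x 0.132
```

Emit:
send_rows(deltas=[{"tx": 0, "ty": 0, "tz": -0.05, "rx": 0, "ry": 0, "rz": 0}, {"tx": 0, "ty": 0, "tz": -0.05, "rx": 0, "ry": 0, "rz": 0}, {"tx": 0, "ty": 0, "tz": -0.05, "rx": 0, "ry": 0, "rz": 0}, {"tx": 0, "ty": 0, "tz": -0.05, "rx": 0, "ry": 0, "rz": 0}, {"tx": 0, "ty": 0, "tz": -0.05, "rx": 0, "ry": 0, "rz": 0}], claw=4.5)

```text
time: 26.17
position: [0.5134, -0.2185, 0.0063]
tool_rot: [0.995, 0.028, -0.093, 0.013]
ft_force: [-0.9, -4.2, 6.1]
grip_width: 0.0421
```

Emit:
send_rows(deltas=[{"tx": -0.1, "ty": 0, "tz": -0.5, "rx": 0, "ry": 0, "rz": 0}, {"tx": -0.4, "ty": 0, "tz": -2, "rx": 0, "ry": 0, "rz": 0}, {"tx": -1, "ty": 0, "tz": -5, "rx": 0, "ry": 0, "rz": 0}, {"tx": -1.7, "ty": 0, "tz": -9, "rx": 0, "ry": 0, "rz": 0}, {"tx": -2.4, "ty": 0, "tz": -13, "rx": 0, "ry": 0.1, "rz": 0}])

```text
time: 26.58
position: [0.5154, -0.2134, 0.1373]
tool_rot: [0.999, 0.03, -0.044, 0.009]
ft_force: [2.0, -0.4, 0.9]
grip_width: 0.0451
```

Emit:
send_rows(deltas=[{"tx": -4, "ty": 0, "tz": -3, "rx": 0, "ry": 0.09, "rz": 0}, {"tx": -8, "ty": 0, "tz": -6, "rx": 0, "ry": 0.09, "rz": 0}, {"tx": -8, "ty": 0, "tz": -6, "rx": 0, "ry": 0.09, "rz": 0}, {"tx": -8, "ty": 0, "tz": -6, "rx": 0, "ry": 0.09, "rz": 0}, {"tx": -8, "ty": 0, "tz": -6, "rx": 0, "ry": 0.09, "rz": 0}])

```text
time: 27.0
position: [0.4388, -0.2171, 0.205]
tool_rot: [1.0, 0.029, 0.001, 0.009]
ft_force: [0.1, -0.4, -1.1]
grip_width: 0.0449
```

```bash
python3 - <<'E'
from h import *
o=robot.get_obs();print(o['position'],o['ft_force'],o['grip_width'])
c=cam('wrist','w25.png')
P,u,v=cloud(c)
for l in('wrench','wrench_jaw','mat','small_wrench'):
    for q in robot.tip_of(l,'wrist')[:2]: print(l,round(q['p'],2),np.round(q['xy']),onz(c,q['xy'],.004).round(4))
for q in robot.outline_of('wrench','wrist')[:1]:
    P,u,v=cloud(c,q['pixels']);g=P[(P[:,2]>.008)&(P[:,2]<.05)];A=np.c_[g[:,:2],np.ones(len(g))];s=np.linalg.lstsq(A,g[:,2],rcond=None)[0];print('plane',s,'z med',np.median(g[:,2]),g.min(0),g.max(0))
c=cam('side','s3.png');c=cam('top','t3.png')
E
```

```text
[ 0.43880065 -0.21711966  0.20504975] [ 0.0501846  -0.38177491 -1.14445899] 0.04491138763775271
wrench 0.83 [324. 120.] [ 0.5125 -0.215   0.004 ]
mat 0.97 [369. 109.] [ 0.5292 -0.2704  0.004 ]
small_wrench 0.61 [414.  98.] [ 0.5457 -0.3261  0.004 ]
plane [0.0112096  0.00191889 0.01023999] z med 0.016011523583433745 [ 0.39700037 -0.2431201   0.00861497] [ 0.64101446 -0.17816837  0.01978281]
```

View pics/w25.png

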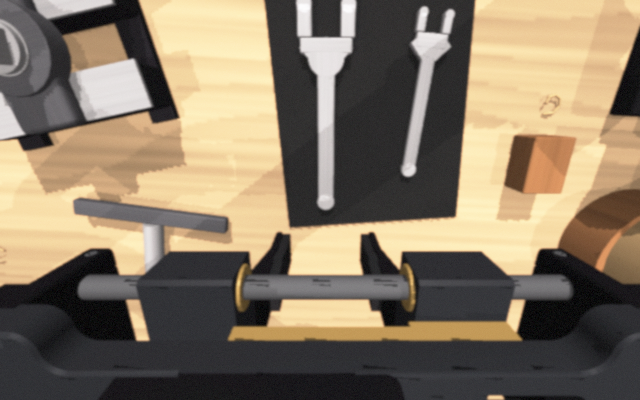

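View pics/s3.png

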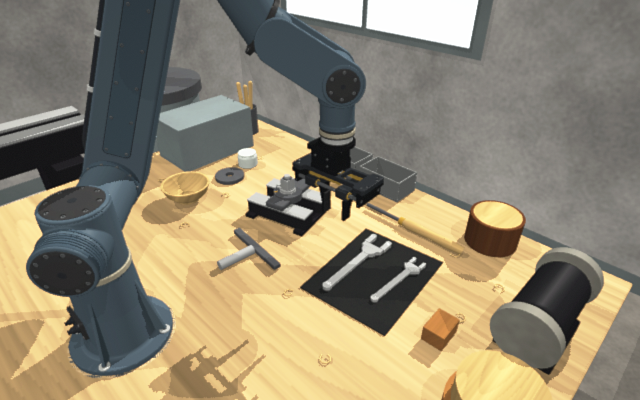

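```bash
python3 -c "
from rig import robot
print(robot.hand_in())"
```

```text
the job is handed in; nothing more can be done
None
```

The nut is tight against its stop and the larger wrench is back flat on the mat. I handed the job in at about 27 s of the 64 s allowed; the hand-in gives no verdict.

- **By hand:** I turned the nut about 1.4 rad clockwise with the fingers at 15 N grip. The wrist moment jumped by about 0.45 N m and the flange tab pointed at the brass rib, so it had bitten.
- **With the wrench:** I turned the nut until the handle force doubled from about 6–7 N to 13.7 N and the nut stopped turning. From the images the wrench turned it about 0.60 rad. After I lifted the wrench off, the tab was past the rib on the block side.
- **At the end:** The wrench lies flat, with a tilt of about 0.01 rad. Its origin is about 17 mm (x) and 55 mm (y) from the mat's centre. The gripper is clear of everything, and the bystanders look unmoved in the pictures, though I did not measure them one by one.

**What went wrong on the way:**
- The first wrench grasp was too high, so I redid it, then flipped it 180° so the wrist camera could see the jaw.
- On the first try at fitting the jaw, one prong landed on top of the nut and tipped the wrench about 0.19 rad in the grip. I raised it, tilted the tool to level the jaw, re-centred by camera and seated it cleanly.
- The arm's reported position wandered by 2–4 mm after large moves.
- The last automatic levelness check before I released the wrench gave nonsense because it fitted the mat as well as the wrench. I repeated it after release, and that is the 0.01 rad tilt above.

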